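Weigh the hinge leaves and record the weight

ROBOT

A 6-joint arm with a two-finger parallel gripper is mounted at the origin on the work surface. World frame = base frame: x ahead of the robot, y to its left, z up, the work surface at z = 0. Lengths are in m, angles in rad, forces in N, time in s.
With the tool pointing down it reaches from about 0.325 to 0.75 m from the base axis. Payload 7.6 kg.
Tool frame: the origin (TCP) lies midway between the tips of the shut fingers; the grasp point (between the pads) lies 19 mm behind it (arm.pinch_z is the distance from the TCP to the grasp point, in m); z points along the fingers, y is the direction in which the jaws open and shut (so a half turn about z gives the same grasp; the last joint's range is limited). The gripper opens to 85 mm and grips with 20 to 120 N. Pads are 22 mm wide; open, the fingers measure 114 mm over their backs; the gripper's body (76 mm by 85 mm) begins 54 mm behind the grasp point. The pads swing forward as they close: fully open they stand 13 mm farther back than shut.
Start: joints at [-1.314, 0.052, 1.401, -0, 1.689, -0.07], TCP at [0.169, -0.497, 0.231] pointing down, gripper open.
Joint ranges: [-2.9, 2.9], [-0.91, 2.17], [0.12, 2.37], [-1.06, 4.2], [0.26, 2.73], [-2.93, 2.93]. Speed limits (rad/s): [2.57, 2.57, 3.01, 3.14, 3.14, 3.14].

INTERFACE

Orientations are given as a unit quaternion [w, x, y, z].
In Python, from bench import arm, cams, ticket gives the robot as it stands.
- The arm moves only by the tool carry_out, never from a script. Its argument "series" is a list of rows, each a list of 3 entries, a list of its own where there are three numbers: the shift along the tool's x, y, z in cm, then the turn, a rotation vector about the tool's x, y, z in rad, then the opening, from 0 (shut) to 1 (fully open). In form: [[[x, y, z], [wx, wy, wz], claw], ...]. A call has exactly 5 rows; each row is the pose to reach, as a shift and turn from the pose measured when the call began, along the tool's axes at that moment; what a row does not reach only later rows make up. A row lasts 1/10 s, in which the tool goes at most 50 mm and 8.59 degrees, less where a joint would pass 70% of its speed; a pose out of reach is approached as far as the arm can. A call with a gripper value outside its range is refused whole. The fingers move at their own pace and stop on an object; the grip force is fixed at half the most. Time passes only in rows, so rows that repeat a pose let the fingers close, or fill a call up. It gives the time, the measured TCP pose, the force and the opening at its end, in the units of the state.
- arm.get_obs(): the state, without advancing time (a new reading comes with each control period).
- cams.read_camera(name): name is "side" or "top" or "wrist"; returns a dict with "image" (384x512x3 uint8, red, green, blue), "z_map" (384x512 float32, m along the optical axis (not along the pixel's ray), 0 where there is no reading), "fx", "fy", "cx", "cy" (pixels), "cam_to_world" (4x4, takes a point from camera to world coordinates); the wrist camera has in their place "hand_eye" (4x4, takes a point from camera to tool coordinates, whose origin is the TCP and whose axes are the flange's). Camera axes: x right, y down, z forward; pixel columns grow to the right and rows downward; lengths in m; the calibration is good to about 2 mm. The wrist camera is an equidistant fisheye: a pixel r from the principal point sees the ray r / f radians off the axis. A picture is of the moment at which its call begins: read the wrist's pose just before it.
- ticket.sign_off(): hands the job in, once; it reports no verdict.
The state is a dict: "t": time; "qpos": joint angles; "qvel": joint speeds; "effort": joint torques, N m; "tcp_pos": TCP position; "ee_rot": TCP orientation; "contact_force": force on the tool from outside, world axes, zero at the start; "wrist_torque": the same for the moment, N m; "gripper_width": finger opening in m.
Only numpy, scipy, OpenCV 4.12 (cv2) and the standard library are available. Lean on these libraries where they do the work, as an engineer would, in place of code of your own. Each camera call takes 0.05 s, during which the arm holds its last target. There are 200 camera calls.

TASK

Put all the loose steel hinge leaves (the ones with the raised barrel) into the left pan of the scale and add weights to the right pan until the pans float level. Then take the stylus from its stand and hold the recessed record button down with its tip for two seconds, and stand the stylus back in its stand, upright and fully home. Leave the leaves and weights on the scale, still level, and leave the other things on the table where they are.

Things in the scene. Friction and masses are not known exactly. Their poses are not given: they have to be found in the camera images.
- long_leaf_a_barrel (a point): steel hinge leaf: base plate 40 mm wide, 100 mm long, 4 mm thick, with an upright 4 mm web that carries a round barrel 14 mm in diameter along its top; 300 g. Point: the barrel's centre, 32 mm above the underside; y along the barrel, z up; the plate reaches 12 mm to -x and 28 mm to +x of it. Pick it up by the barrel. Two or three of the three leaves are present; an absent one reads None from the start.
- long_leaf_b_barrel (a point): steel hinge leaf: base plate 40 mm wide, 100 mm long, 4 mm thick, with an upright 4 mm web that carries a round barrel 14 mm in diameter along its top; 300 g. Point: the barrel's centre, 32 mm above the underside; y along the barrel, z up; the plate reaches 12 mm to -x and 28 mm to +x of it. Pick it up by the barrel. Two or three of the three leaves are present; an absent one reads None from the start.
- short_leaf_barrel (a point): steel hinge leaf: base plate 40 mm wide, 60 mm long, 4 mm thick, with an upright 4 mm web that carries a round barrel 14 mm in diameter along its top; 150 g. Point: the barrel's centre, 32 mm above the underside; y along the barrel, z up; the plate reaches 12 mm to -x and 28 mm to +x of it. Pick it up by the barrel. Two or three of the three leaves are present; an absent one reads None from the start.
- big_weight_a_knob (a point): larger steel weight of 300 g: a disc 50 mm in diameter and 26 mm high with an upright round knob on it, 18 mm in diameter, whose top is 64 mm above the underside. The point lies on the knob's axis, 50 mm above the underside.
- big_weight_b_knob (a point): larger steel weight of 300 g: a disc 50 mm in diameter and 26 mm high with an upright round knob on it, 18 mm in diameter, whose top is 64 mm above the underside. The point lies on the knob's axis, 50 mm above the underside.
- small_weight_a_knob (a point): smaller steel weight of 150 g: a disc 38 mm in diameter and 20 mm high with an upright round knob on it, 18 mm in diameter, whose top is 54 mm above the underside. The point lies on the knob's axis, 42 mm above the underside.
- small_weight_b_knob (a point): smaller steel weight of 150 g: a disc 38 mm in diameter and 20 mm high with an upright round knob on it, 18 mm in diameter, whose top is 54 mm above the underside. The point lies on the knob's axis, 42 mm above the underside.
- left_floor (a point): centre of the floor of the scale's left pan (at +y), an open steel tray 200 mm (x) by 140 mm (y) outside, lip 8 mm high and 3 mm thick; x and y of this point run along its sides, z up. It rides up and down with the scale and stays horizontal; where in the pan a load stands does not matter.
- right_floor (a point): centre of the floor of the right pan (at -y), the same as the left one; its centre is 218 mm from the left one's.
- pan_left (a joint): height of the left pan against level, m: 0 = pans level (floors 58 mm above the table), positive = left pan up and right pan down; stops at -0.010 and +0.010. A soft centring spring acts: an excess of 150 g brings the heavier pan almost to its stop; equal loads float within 1.5 mm of level. A needle at the far end between the pans shows the same.
- record (a joint): travel of the scale's recessed record button, in m: 0 = out, 0.005 = fully down; it springs back. Fully down takes 5 N; it counts as held down from 0.0035.
- button_top (a point): centre of the top of the record button, a black cap 12 mm in diameter that moves straight down. It sits 10 mm below the top of the aluminium panel on the near end of the column between the pans (panel top 75 mm above the table), in a round hole 18 mm in diameter, too narrow for a finger.
- stylus_grip (a point): middle of the stylus's round wooden handle, 108 mm above the tip; z runs from tip to handle. The stylus, 150 mm long, 60 g, stands tip down in its stand: tip 7 mm in diameter for 30 mm, then a shank 16 mm in diameter, a collar 34 mm in diameter 60 to 66 mm above the tip, then the handle, 16 mm in diameter.
- stand_mouth (a point): centre of the 21 mm hole in the top of the stylus stand, an open aluminium frame 80 x 80 mm, 72 mm high. The point is level with the top, 72 mm above the table; the stylus hangs in the hole with its collar on the top (the handle's middle is then 120 mm above the table).
- parts_tray: shallow round stainless parts tray, 110 mm across, 28 mm high. Not part of the job. Origin at the underside.
- screw_gauge: flat grey plastic screw gauge with round holes, 60 x 130 x 5 mm. Not part of the job. Origin at the underside.
- pliers: needle-nose pliers lying flat, 180 mm long. Not part of the job. Origin at the underside.
- rasp: steel rasp with a wooden handle, lying flat, 310 mm long. Not part of the job. Origin at the underside.
- flat_hinge: flat brass door hinge, opened out, its pin removed, 70 x 90 mm, 10 mm high. Not part of the job. Origin at the underside.
- tea_glass: tulip-shaped tea glass, 54 mm across, 90 mm high. Not part of the job. Origin at the underside.
Not all that is in view belongs to the job. Leave any green look-alike of the part that bears big_weight_b_knob alone.

How it is judged:
On the way, in this order (a step that is already met when the one before it is completed fails the run):
1. all hinge leaves are in the left pan and the pans float level, untouched by the gripper (x of long_leaf_a_barrel in the frame of left_floor between -0.1 and 0.1 m and y of long_leaf_a_barrel in the frame of left_floor between -0.07 and 0.07 m and z of long_leaf_a_barrel in the frame of left_floor between 0 and 0.06 m and x of long_leaf_b_barrel in the frame of left_floor between -0.1 and 0.1 m and y of long_leaf_b_barrel in the frame of left_floor between -0.07 and 0.07 m and z of long_leaf_b_barrel in the frame of left_floor between 0 and 0.06 m and x of short_leaf_barrel in the frame of left_floor between -0.1 and 0.1 m and y of short_leaf_barrel in the frame of left_floor between -0.07 and 0.07 m and z of short_leaf_barrel in the frame of left_floor between 0 and 0.06 m and value of joint pan_left between -0.003 and 0.003 m and contact force between the fingers and pan_left below 0.1 N and contact force between the fingers and pan_right below 0.1 N and velocity of joint pan_left between -0.003 and 0.003 m/s), for 0.5 s.
2. the record button is held down with the stylus for 1.5 s while the pans are level (value of joint record above 0.0035 m and value of joint pan_left between -0.003 and 0.003 m and contact force between stylus and record above 0.5 N), for 1.5 s.
At the end, for the whole second after the job is handed in: Every hinge leaf present lies in the left pan, the pans float level within 3 mm, the record button is out again, and the stylus stands upright in its stand (within 12 mm of the hole's axis and 5 mm of its height, tilt under 0.15 rad), released and at rest (x of long_leaf_a_barrel in the frame of left_floor between -0.1 and 0.1 m and y of long_leaf_a_barrel in the frame of left_floor between -0.07 and 0.07 m and z of long_leaf_a_barrel in the frame of left_floor between 0 and 0.06 m and x of long_leaf_b_barrel in the frame of left_floor between -0.1 and 0.1 m and y of long_leaf_b_barrel in the frame of left_floor between -0.07 and 0.07 m and z of long_leaf_b_barrel in the frame of left_floor between 0 and 0.06 m and x of short_leaf_barrel in the frame of left_floor between -0.1 and 0.1 m and y of short_leaf_barrel in the frame of left_floor between -0.07 and 0.07 m and z of short_leaf_barrel in the frame of left_floor between 0 and 0.06 m and value of joint pan_left between -0.003 and 0.003 m and contact force between the fingers and pan_left below 0.1 N and contact force between the fingers and pan_right below 0.1 N and horizontal distance between stylus_grip and stand_mouth below 0.012 m and height (world z) of stylus_grip between 0.115 and 0.124 m and angle between stylus_grip's own z axis and vertical below 0.15 rad and value of joint record below 0.001 m and linear speed of stylus below 0.02 m/s); the robot touches nothing.
It fails at once if a bystander (tray, gauge, pliers, rasp, flat hinge, tea glass) is moved more than 40 mm (distance of any of parts_tray, screw_gauge, pliers, rasp, flat_hinge, tea_glass from where it was at the start of the episode above 0.04 m).
Of long_leaf_a, long_leaf_b, short_leaf only 2 to 3 are there at a start; the rules pass over those that are not, and their reading is None.
At some moment in a run one of long_leaf_a, long_leaf_b, short_leaf may be knocked a few centimetres aside while the robot is not near it.
It also fails if it takes over 210 s, if anything falls off the work surface, if the arm or the gripper's body presses on something with over 40 N, if the wrist force passes 120 N, or if a joint passes its speed limit or range.

## Working session

There is one attempt and no reset: what is moved stays moved. The work goes in short steps, Python scripts to look and compute and a tool call to move; the robot and the scene stay as the last step left them, time stands still between calls to the robot, and variables do not carry over. Pictures are saved under pics/ and viewed, about 12 in all and at most 16, crops included, and the job is handed in when it is done.

Besides the shell and the picture viewer there is one more tool, called after "Call:" as name([rows], argument=value, ...), one row to a line, values as JSON. carry_out: Moves the arm, as the interface text tells. Its arguments: {"type":"object","properties":{"series":{"type":"array"}},"required":["series"]}

```bash
ls; mkdir -p pics; python3 - <<'E'
from bench import arm,cams
import cv2,numpy as np
print(arm.get_obs())
for n in ["top","side"]:
    d=cams.read_camera(n); np.savez(n+'.npz',**d)
    print(n,d['fx'],d['fy'],d['cx'],d['cy'],d['cam_to_world'])
    cv2.imwrite(f'pics/{n}0.png',cv2.resize(d['image'][:,:,::-1],(800,600),interpolation=cv2.INTER_CUBIC))
E
```

```text
pics
{'t': 0.0, 'qpos': array([-1.31432549e+00,  5.28153264e-02,  1.40176866e+00,  2.23053362e-05,
        1.68860133e+00, -7.02991028e-02]), 'qvel': array([-1.38659526e-03,  7.02978338e-04,  3.08292973e-04, -5.38099162e-05,
       -1.07432841e-03,  5.71089119e-04]), 'effort': array([ 5.26308650e-04, -3.81670976e+01, -3.60190558e+01, -1.17309592e-04,
        6.11525233e-03, -1.36820304e-05]), 'tcp_pos': array([ 0.16846538, -0.49690409,  0.23046147]), 'ee_rot': array([-7.93909532e-04,  9.86681816e-01,  1.62660257e-01, -6.29913816e-05]), 'contact_force': array([-0.35413306,  0.26687907,  0.57267209]), 'wrist_torque': array([-0.01840504, -0.01566058,  0.00466255]), 'gripper_width': 0.08512248234913798}
top 421.7354175074824 421.7354175074824 247.1246785309523 187.53676575854487 [[ 0.00323483 -0.98584314  0.16763902  0.27844327]
 [-0.99996752 -0.00442646 -0.00673518  0.00612392]
 [ 0.00738187 -0.16761179 -0.98582544  1.57666264]
 [ 0.          0.          0.          1.        ]]
side 351.6753479524603 351.6753479524603 252.6551846017022 194.9578769326735 [[ 0.92551099 -0.19740391  0.32320442  0.19653989]
 [-0.37844154 -0.51482063  0.76924751 -0.82729312]
 [ 0.01453984 -0.834261   -0.55117799  0.70162013]
 [ 0.          0.          0.          1.        ]]
```

View pics/top0.png

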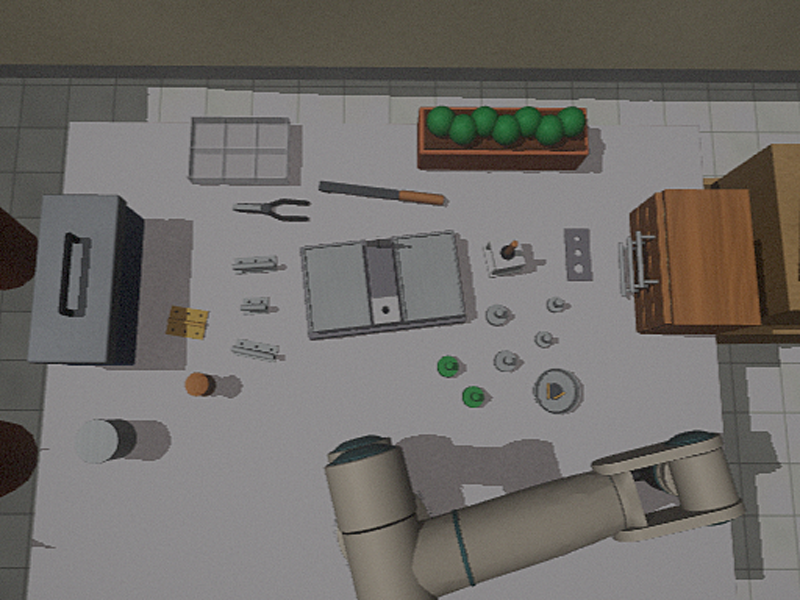

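View pics/side0.png

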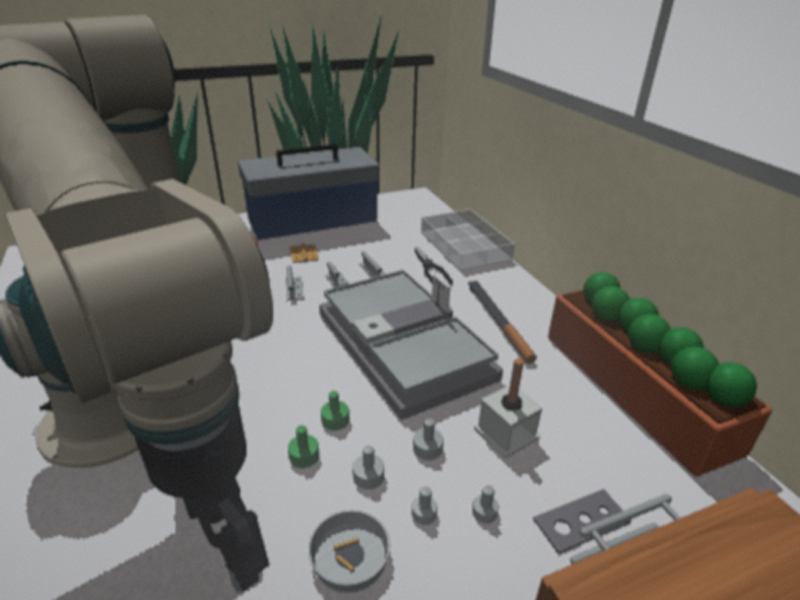

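Top view: three leaves at left (256,265), (255,305), (256,350). The scale is at the centre, rotated about 5°, with its button at (386,309). Steel weights are at (497,315), (507,360), (557,304) and (545,340), green look-alikes at (448,366) and (473,397), and the stylus stand at (508,255). The side view agrees.

```bash
cat > h.py <<'E'
import numpy as np,cv2
from scipy.spatial.transform import Rotation as R
def cloud(d):
    z=d['z_map']; v,u=np.mgrid[:z.shape[0],:z.shape[1]]
    P=np.stack([(u-d['cx'])/d['fx']*z,(v-d['cy'])/d['fy']*z,z,np.ones_like(z)],-1)
    W=(P@d['cam_to_world'].T)[...,:3]; W[z==0]=np.nan
    return W
def box(W,lo,hi):
    m=np.all((W>lo)&(W<hi),-1); return m
def comps(W,m,minpx=6):
    n,l,s,c=cv2.connectedComponentsWithStats(m.astype(np.uint8))
    for i in range(1,n):
        if s[i,4]<minpx: continue
        p=W[l==i]; a=cv2.minAreaRect((p[:,:2]*1000).astype(np.float32))
        print('px',c[i].round(1),'n',s[i,4],'mean',p.mean(0).round(4),'zmax',p[:,2].max().round(4),'rect c',np.round(a[0],1),'size',np.round(a[1],1),'ang',round(a[2],1))
E
python3 - <<'E'
from h import *
for n in ['top','side']:
    W=cloud(np.load(n+'.npz')); print(n)
    t=W[box(W,[.3,-.1,-.02],[.4,.0,.02])]; print('table z',np.median(t[:,2]))
    print('leaves');comps(W,box(W,[.3,.2,.025],[.7,.45,.06]))
    print('knobs');comps(W,box(W,[.3,-.45,.033],[.56,-.1,.08]),4)
    print('pans');comps(W,box(W,[.35,-.15,.046],[.75,.25,.064]),200)
    print('lips/col');comps(W,box(W,[.35,-.15,.07],[.75,.25,.2]),20)
    print('stylus');comps(W,box(W,[.5,-.4,.09],[.68,-.15,.2]),4)
    print('stand');comps(W,box(W,[.5,-.4,.06],[.68,-.15,.08]),10)
E
```

```text
top
table z 0.00014869544145024172
leaves
px [162.1 169.4] n 98 mean [0.6071 0.3123 0.0379] zmax 0.0459 rect c [607.7 312.2] size [14.2 97.7] ang 5.1
px [161.5 196.3] n 62 mean [0.506  0.3106 0.0381] zmax 0.0468 rect c [506.8 309. ] size [13.  59.6] ang 4.6
px [161.6 225.3] n 103 mean [0.3992 0.3065 0.0384] zmax 0.0482 rect c [399.4 306.6] size [99.4 13. ] ang 79.0
px [134.4 246.5] n 50 mean [0.3226 0.4019 0.0372] zmax 0.0554 rect c [323.5 405.9] size [21.6 43.8] ang 83.5
knobs
px [284.6 192.5] n 480 mean [ 0.5189 -0.1409  0.058 ] zmax 0.0753 rect c [ 515.9 -145.5] size [87.1 86. ] ang 89.3
px [357.5 193. ] n 22 mean [ 0.519  -0.4087  0.0531] zmax 0.0634 rect c [ 519.5 -409.3] size [12.9 17.9] ang 46.8
px [319.3 199.8] n 26 mean [ 0.4922 -0.2667  0.0594] zmax 0.0692 rect c [ 492.8 -267.7] size [15.7 14.7] ang 28.1
px [349.8 215.7] n 23 mean [ 0.4354 -0.3773  0.0528] zmax 0.0616 rect c [ 435.  -378.1] size [15.4 15.2] ang 75.6
px [324.8 230. ] n 24 mean [ 0.383  -0.2837  0.0607] zmax 0.0702 rect c [ 383.  -284.1] size [13.8 14.7] ang 85.3
px [287.4 233.7] n 26 mean [ 0.3694 -0.1493  0
[... 2180 characters left out ...]
 315.7] n 86 mean [ 0.5175 -0.4133  0.0481] zmax 0.0569 rect c [ 519.2 -411.1] size [17.4 16.9] ang 43.9
pans
px [259.7 208.9] n 2972 mean [ 0.5639 -0.0041  0.0592] zmax 0.064 rect c [563.8  13.5] size [201.  351.8] ang 6.8
lips/col
px [261.2 199.7] n 923 mean [0.5753 0.0024 0.0829] zmax 0.1378 rect c [564.1   4.7] size [198.   65.3] ang 7.2
stylus
px [329.6 241.4] n 164 mean [ 0.6296 -0.2912  0.1307] zmax 0.1644 rect c [ 632.3 -288.4] size [15.5 14.7] ang 35.0
stand
px [288.6 237. ] n 162 mean [ 0.5846 -0.1704  0.0642] zmax 0.0692 rect c [ 589.6 -165.9] size [181.   19.6] ang 5.8
px [326.6 260.4] n 585 mean [ 0.6274 -0.2954  0.0721] zmax 0.08 rect c [ 633.3 -287.8] size [73.4 72.4] ang 12.5
```

Depth measurements match the stated sizes: barrels about 38 mm high at the top, knob tops at 64 and 54 mm, pan yaw about 7°. All three leaves are present, so the target is 300+300+150 g. I'll load the weights first.

```bash
cat >> h.py <<'E'
def pan(side,u,v=0):  # pan coords -> world xy
    a=.12; c={'L':(.5535,.1134),'R':(.580,-.103)}[side]
    return c[0]+u*np.cos(a)-v*np.sin(a), c[1]+u*np.sin(a)+v*np.cos(a)
def rows(wps,start=None):
    """wps: (x,y,z,phi); prints shift (cm) & turn in the tool frame of the preceding pose"""
    if start is None:
        from bench import arm
        o=arm.get_obs(); q=np.array(o['ee_rot']); p=np.array(o['tcp_pos']); r=R.from_quat(q[[1,2,3,0]])
    else: p=np.array(start[:3]); r=R.from_euler('z',start[3])*R.from_euler('x',np.pi)
    for w in wps:
        r2=R.from_euler('z',w[3])*R.from_euler('x',np.pi)
        print(np.round(w,3),'shift cm',(r.inv().apply(np.array(w[:3])-p)*100).round(2),'turn',(r.inv()*r2).as_rotvec().round(3))
        p=np.array(w[:3]); r=r2
E
python3 - <<'E'
from h import *
f=1.69
x,y=pan('R',.06)
rows([(.492,-.268,.20,f),(.492,-.268,.031,f),(.492,-.268,.18,f),(x,y,.18,f),(x,y,.081,f),(x,y,.18,f)])
E
```

```text
[ 0.492 -0.268  0.2    1.69 ] shift cm [ 37.99 -11.3    3.07] turn [-1.000e-03 -1.000e-03 -1.363e+00]
[ 0.492 -0.268  0.031  1.69 ] shift cm [ 0.  -0.  16.9] turn [0. 0. 0.]
[ 0.492 -0.268  0.18   1.69 ] shift cm [  0.    0.  -14.9] turn [0. 0. 0.]
[ 0.64  -0.096  0.18   1.69 ] shift cm [15.34 16.7   0.  ] turn [0. 0. 0.]
[ 0.64  -0.096  0.081  1.69 ] shift cm [ 0.  -0.   9.9] turn [0. 0. 0.]
[ 0.64  -0.096  0.18   1.69 ] shift cm [ 0.   0.  -9.9] turn [0. 0. 0.]
```

Call:
carry_out([
  [[38, -11.3, 0], [0, 0, -1.363], 0.7],
  [[38, -11.3, 0], [0, 0, -1.363], 0.7],
  [[38, -11.3, 1], [0, 0, -1.363], 0.7],
  [[38, -11.3, 2], [0, 0, -1.363], 0.7],
  [[38, -11.3, 3], [0, 0, -1.363], 0.7],
])

```text
t: 0.6
tcp_pos: [0.3734, -0.3516, 0.2194]
ee_rot: [-0.0, 0.857, 0.515, 0.0]
contact_force: [-0.1, -0.5, 0.2]
gripper_width: 0.0594
```

Call:
carry_out([
  [[12.9, 6.6, 2], [0, 0, -0.608], 0.7],
  [[12.9, 6.6, 2], [0, 0, -0.608], 0.7],
  [[12.9, 6.6, 2], [0, 0, -0.608], 0.7],
  [[12.9, 6.6, 2], [0, 0, -0.608], 0.7],
  [[12.9, 6.6, 2], [0, 0, -0.608], 0.7],
])

```text
t: 1.1
tcp_pos: [0.4927, -0.2674, 0.1984]
ee_rot: [-0.001, 0.662, 0.75, 0.0]
contact_force: [-1.0, 0.2, -0.3]
gripper_width: 0.0599
```

```bash
python3 - <<'E'
from h import *
f=1.69
rows([(.4925,-.2685,.031,f)])
E
```

```text
[ 0.492 -0.268  0.031  1.69 ] shift cm [-1.300e-01 -1.000e-02  1.674e+01] turn [-0.001 -0.002  0.005]
```

Call:
carry_out([
  [[-0.1, 0, 5], [0, 0, 0], 0.6],
  [[-0.1, 0, 10], [0, 0, 0], 0.6],
  [[-0.1, 0, 14], [0, 0, 0], 0.6],
  [[-0.1, 0, 16.7], [0, 0, 0], 0.6],
  [[-0.1, 0, 16.7], [0, 0, 0], 0.6],
])

```text
t: 1.6
tcp_pos: [0.4893, -0.2674, 0.0269]
ee_rot: [-0.005, 0.664, 0.748, -0.001]
contact_force: [-0.9, 0.2, -0.4]
gripper_width: 0.0511
```

Call:
carry_out([
  [[0, 0, 0], [0, 0, 0], 0.3],
  [[0, 0, 0], [0, 0, 0], 0],
  [[0, 0, 0], [0, 0, 0], 0],
  [[0, 0, 0], [0, 0, 0], 0],
  [[0, 0, -1], [0, 0, 0], 0],
])

```text
t: 2.1
tcp_pos: [0.4887, -0.267, 0.0365]
ee_rot: [-0.006, 0.664, 0.748, -0.001]
contact_force: [-0.7, -0.4, -2.5]
gripper_width: 0.0164
```

```bash
python3 - <<'E'
from h import *
f=1.69
x,y=pan('R',.06)
rows([(.489,-.267,.18,f),(x,y,.18,f),(x,y,.081,f),(x,y,.18,f),(.3825,-.286,.18,f),(.3825,-.286,.031,f)])
E
```

```text
[ 0.489 -0.267  0.18   1.69 ] shift cm [  0.12  -0.11 -14.35] turn [-0.01  -0.008  0.   ]
[ 0.64  -0.096  0.18   1.69 ] shift cm [15.21 16.99  0.  ] turn [0. 0. 0.]
[ 0.64  -0.096  0.081  1.69 ] shift cm [ 0.  -0.   9.9] turn [0. 0. 0.]
[ 0.64  -0.096  0.18   1.69 ] shift cm [ 0.   0.  -9.9] turn [0. 0. 0.]
[ 0.382 -0.286  0.18   1.69 ] shift cm [-15.83 -27.79  -0.  ] turn [0. 0. 0.]
[ 0.382 -0.286  0.031  1.69 ] shift cm [ 0.  -0.  14.9] turn [0. 0. 0.]
```

Call:
carry_out([
  [[0, 0, -5], [0, 0, 0], 0],
  [[0, 0, -10], [0, 0, 0], 0],
  [[0.1, -0.1, -14.3], [-0.01, -0.008, 0], 0],
  [[3.5, 3.5, -14.3], [-0.01, -0.008, 0], 0],
  [[7, 7, -14.3], [-0.01, -0.008, 0], 0],
])

```text
t: 2.6
tcp_pos: [0.5521, -0.1903, 0.182]
ee_rot: [0.002, 0.665, 0.747, 0.001]
contact_force: [0.6, -0.7, -3.7]
gripper_width: 0.0166
```

```bash
python3 - <<'E'
from h import *
f=1.69
x,y=pan('R',.06)
rows([(x,y,.18,f),(x,y,.081,f)])
E
```

```text
[ 0.64  -0.096  0.18   1.69 ] shift cm [8.37 9.78 0.22] turn [ 0.003  0.001 -0.003]
[ 0.64  -0.096  0.081  1.69 ] shift cm [ 0.  -0.   9.9] turn [0. 0. 0.]
```

Call:
carry_out([
  [[3, 3.5, 0.2], [0, 0, 0], 0],
  [[6, 7, 0.2], [0, 0, 0], 0],
  [[8.4, 9.8, 0.2], [0, 0, 0], 0],
  [[8.4, 9.8, 0.2], [0, 0, 0], 0],
  [[8.4, 9.8, 2], [0, 0, 0], 0],
])

```text
t: 3.1
tcp_pos: [0.641, -0.0946, 0.1647]
ee_rot: [0.003, 0.664, 0.748, 0.002]
contact_force: [0.4, -0.2, -2.7]
gripper_width: 0.0166
```

Call:
carry_out([
  [[0, 0, 3], [0, 0, 0], 0],
  [[0, 0, 6], [0, 0, 0], 0],
  [[0, 0, 7], [0, 0, 0], 0],
  [[0, 0, 7.5], [0, 0, 0], 0],
  [[0, 0, 7.5], [0, 0, 0], 0],
])

```text
t: 3.6
tcp_pos: [0.6416, -0.095, 0.0903]
ee_rot: [0.003, 0.664, 0.747, 0.002]
contact_force: [-0.4, 0.3, -2.6]
gripper_width: 0.0164
```

Call:
carry_out([
  [[0, 0, 0.5], [0, 0, 0], 0],
  [[0, 0, 1], [0, 0, 0], 0],
  [[0, 0, 1.3], [0, 0, 0], 0],
  [[0, 0, 1.3], [0, 0, 0], 0],
  [[0, 0, 1.3], [0, 0, 0], 0.1],
])

```text
t: 4.1
tcp_pos: [0.6418, -0.0951, 0.0776]
ee_rot: [0.004, 0.664, 0.747, 0.002]
contact_force: [1.3, -0.5, -0.6]
gripper_width: 0.0161
```

Call:
carry_out([
  [[0, 0, 0], [0, 0, 0], 0.4],
  [[0, 0, 0], [0, 0, 0], 0.5],
  [[0, 0, -3], [0, 0, 0], 0.6],
  [[0, 0, -6], [0, 0, 0], 0.6],
  [[0, 0, -9.5], [0, 0, 0], 0.6],
])

```text
t: 4.6
tcp_pos: [0.6406, -0.0947, 0.1731]
ee_rot: [0.003, 0.664, 0.747, 0.001]
contact_force: [0.5, 0.2, 0.2]
gripper_width: 0.0512
```

```bash
python3 - <<'E'
from h import *
f=1.69
x,y=pan('R',.0)
g=(.3825,-.286)
rows([(*g,.18,f),(*g,.031,f)])
rows([(x,y,.18,f)],(*g,.18,f))
E
```

```text
[ 0.382 -0.286  0.18   1.69 ] shift cm [-15.96 -27.87  -0.82] turn [ 0.006  0.003 -0.001]
[ 0.382 -0.286  0.031  1.69 ] shift cm [ 0.  -0.  14.9] turn [0. 0. 0.]
[ 0.58  -0.103  0.18   1.69 ] shift cm [15.82 21.79  0.  ] turn [0. 0. 0.]
```

Call:
carry_out([
  [[-2.5, -4.2, 0], [0, 0, 0], 0.6],
  [[-5, -8.4, 0], [0, 0, 0], 0.6],
  [[-7.5, -12.6, 0], [0, 0, 0], 0.6],
  [[-10, -16.8, 0], [0, 0, 0], 0.6],
  [[-10, -16.8, -0.5], [0, 0, 0], 0.6],
])

```text
t: 5.1
tcp_pos: [0.4816, -0.2164, 0.1769]
ee_rot: [0.002, 0.666, 0.746, 0.0]
contact_force: [-0.2, 1.7, -0.4]
gripper_width: 0.0509
```

Call:
carry_out([
  [[-2.5, -4.2, 0], [0, 0, 0], 0.6],
  [[-5, -8.4, 0], [0, 0, 0], 0.6],
  [[-6, -11.1, 0], [0, 0, 0], 0.6],
  [[-6, -11.1, 0], [0, 0, 0], 0.6],
  [[-6, -11.1, 0], [0, 0, 0], 0.6],
])

```text
t: 5.6
tcp_pos: [0.3783, -0.2886, 0.1773]
ee_rot: [0.003, 0.667, 0.745, 0.001]
contact_force: [0.1, 0.0, -0.3]
gripper_width: 0.0513
```

```bash
python3 - <<'E'
from h import *
f=1.69
x,y=pan('R',.0)
g=(.3825,-.286)
rows([(*g,.031,f)])
E
```

```text
[ 0.382 -0.286  0.031  1.69 ] shift cm [ 0.26  0.38 14.63] turn [ 0.004  0.003 -0.007]
```

Call:
carry_out([
  [[0.3, 0.4, 5], [0.004, 0.003, -0.007], 0.6],
  [[0.3, 0.4, 10], [0.004, 0.003, -0.007], 0.6],
  [[0.3, 0.4, 13.5], [0.004, 0.003, -0.007], 0.6],
  [[0.3, 0.4, 14.5], [0.004, 0.003, -0.007], 0.6],
  [[0.3, 0.4, 14.5], [0.004, 0.003, -0.007], 0.4],
])

```text
t: 6.1
tcp_pos: [0.383, -0.2846, 0.0315]
ee_rot: [-0.001, 0.663, 0.748, 0.0]
contact_force: [0.5, 0.1, 0.0]
gripper_width: 0.0382
```

Call:
carry_out([
  [[0, 0, 0], [0, 0, 0], 0],
  [[0, 0, 0], [0, 0, 0], 0],
  [[0, 0, 0], [0, 0, 0], 0],
  [[0, 0, -3], [0, 0, 0], 0],
  [[0, 0, -8], [0, 0, 0], 0],
])

```text
t: 6.6
tcp_pos: [0.3813, -0.2832, 0.1096]
ee_rot: [-0.005, 0.663, 0.748, 0.0]
contact_force: [0.5, -0.4, -2.0]
gripper_width: 0.0161
```

```bash
python3 - <<'E'
from h import *
f=1.69
x,y=pan('R',.0)
g=(.3825,-.286)
rows([(x,y,.18,f)])
E
```

```text
[ 0.58  -0.103  0.18   1.69 ] shift cm [15.57 21.84 -7.06] turn [-0.006 -0.007  0.001]
```

Call:
carry_out([
  [[0.5, 0.7, -4], [0, 0, 0], 0],
  [[2.5, 3.5, -7], [0, 0, 0], 0],
  [[5, 7, -7], [0, 0, 0], 0],
  [[7.5, 10.5, -7], [0, 0, 0], 0],
  [[10, 14, -7], [-0.006, -0.007, 0], 0],
])

```text
t: 7.1
tcp_pos: [0.5099, -0.1665, 0.1802]
ee_rot: [0.0, 0.664, 0.748, 0.0]
contact_force: [1.0, -0.5, -3.1]
gripper_width: 0.0166
```

Call:
carry_out([
  [[2.5, 3.5, 0], [0, 0, 0], 0],
  [[5.5, 7.7, 0], [0, 0, 0], 0],
  [[5.5, 7.7, 0], [0, 0, 0], 0],
  [[5.5, 7.7, 0], [0, 0, 0], 0],
  [[5.5, 7.7, 0], [0, 0, 0], 0],
])

```text
t: 7.6
tcp_pos: [0.5793, -0.1034, 0.1804]
ee_rot: [0.0, 0.664, 0.748, 0.0]
contact_force: [-0.4, -0.5, -2.7]
gripper_width: 0.0163
```

```bash
python3 - <<'E'
from h import *
f=1.69
x,y=pan('R',.0)
rows([(x,y,.092,f)])
E
```

```text
[ 0.58  -0.103  0.092  1.69 ] shift cm [0.03 0.07 8.84] turn [ 0.001  0.    -0.001]
```

Call:
carry_out([
  [[0, 0.1, 4], [0, 0, 0], 0],
  [[0, 0.1, 7], [0, 0, 0], 0],
  [[0, 0.1, 9], [0, 0, 0], 0],
  [[0, 0.1, 9.8], [0, 0, 0], 0],
  [[0, 0.1, 10], [0, 0, 0], 0],
])

```text
t: 8.1
tcp_pos: [0.5799, -0.1044, 0.0817]
ee_rot: [0.001, 0.665, 0.747, 0.0]
contact_force: [-8.1, -0.2, 9.8]
gripper_width: 0.0164
```

Call:
carry_out([
  [[0, 0, 0], [0, 0, 0], 0.2],
  [[0, 0, 0], [0, 0, 0], 0.4],
  [[0, 0, 0], [0, 0, 0], 0.4],
  [[0, 0, -4], [0, 0, 0], 0.5],
  [[0, 0, -8], [0, 0, 0], 0.5],
])

```text
t: 8.6
tcp_pos: [0.5792, -0.1043, 0.162]
ee_rot: [-0.0, 0.665, 0.747, -0.0]
contact_force: [1.1, 0.4, 0.6]
gripper_width: 0.0426
```

```bash
python3 - <<'E'
from h import *
f=1.69
x,y=pan('R',.0)
g=(.435,-.3795)
rows([(*g,.15,f),(*g,.024,f)])
E
```

```text
[ 0.435 -0.38   0.15   1.69 ] shift cm [-25.65 -17.54   1.22] turn [-0.001  0.    -0.002]
[ 0.435 -0.38   0.024  1.69 ] shift cm [ 0.  -0.  12.6] turn [0. 0. 0.]
```

Call:
carry_out([
  [[-4, -2.7, -0.5], [0, 0, 0], 0.6],
  [[-8, -5.4, -0.5], [0, 0, 0], 0.6],
  [[-12, -8.1, -0.5], [0, 0, 0], 0.6],
  [[-16, -10.8, 0], [0, 0, 0], 0.6],
  [[-18, -12.2, 0], [0, 0, 0], 0.6],
])

```text
t: 9.1
tcp_pos: [0.4773, -0.3003, 0.1624]
ee_rot: [0.0, 0.666, 0.746, -0.001]
contact_force: [-0.1, -0.0, -1.1]
gripper_width: 0.0509
```

Call:
carry_out([
  [[-4, -2.7, 0], [0, 0, 0], 0.6],
  [[-7.6, -5.3, 1], [0, 0, 0], 0.6],
  [[-7.6, -5.3, 1], [0, 0, 0], 0.6],
  [[-7.6, -5.3, 1], [0, 0, 0], 0.6],
  [[-7.6, -5.3, 1], [0, 0, 0], 0.6],
])

```text
t: 9.6
tcp_pos: [0.434, -0.3813, 0.1531]
ee_rot: [0.001, 0.665, 0.747, -0.0]
contact_force: [0.8, -0.2, -0.1]
gripper_width: 0.0512
```

```bash
python3 - <<'E'
from h import *
f=1.69
g=(.435,-.3795)
rows([(*g,.024,f)])
E
```

```text
[ 0.435 -0.38   0.024  1.69 ] shift cm [ 0.19  0.12 12.91] turn [ 0.     0.002 -0.004]
```

Call:
carry_out([
  [[0.2, 0.1, 5], [0, 0.002, 0], 0.6],
  [[0.2, 0.1, 9], [0, 0.002, 0], 0.6],
  [[0.2, 0.1, 12], [0, 0.002, 0], 0.6],
  [[0.2, 0.1, 12.8], [0, 0.002, 0], 0.6],
  [[0.2, 0.1, 12.8], [0, 0.002, 0], 0.4],
])

```text
t: 10.1
tcp_pos: [0.4352, -0.3783, 0.0248]
ee_rot: [-0.001, 0.665, 0.747, 0.0]
contact_force: [0.3, -0.3, 0.2]
gripper_width: 0.038
```

Call:
carry_out([
  [[0, 0, 0], [0, 0, 0], 0],
  [[0, 0, 0], [0, 0, 0], 0],
  [[0, 0, 0], [0, 0, 0], 0],
  [[0, 0, -4], [0, 0, 0], 0],
  [[0, 0, -9], [0, 0, 0], 0],
])

```text
t: 10.6
tcp_pos: [0.434, -0.3773, 0.1136]
ee_rot: [-0.004, 0.665, 0.747, 0.0]
contact_force: [1.0, -0.2, -1.8]
gripper_width: 0.0159
```

```bash
python3 - <<'E'
from h import *
f=1.69
x,y=pan('R',-.055)
rows([(x,y,.17,f),(x,y,.075,f)])
E
```

```text
[ 0.525 -0.11   0.17   1.69 ] shift cm [25.56 12.17 -5.54] turn [-0.004 -0.006 -0.003]
[ 0.525 -0.11   0.075  1.69 ] shift cm [ 0.  -0.   9.5] turn [0. 0. 0.]
```

Call:
carry_out([
  [[1.5, 0.8, -4], [0, 0, 0], 0],
  [[5, 2.4, -5.5], [0, 0, 0], 0],
  [[9, 4.3, -5.5], [0, 0, 0], 0],
  [[13, 6.2, -5.5], [0, 0, 0], 0],
  [[17, 8.1, -5.5], [-0.004, -0.006, 0], 0],
])

```text
t: 11.1
tcp_pos: [0.4952, -0.1979, 0.17]
ee_rot: [0.001, 0.665, 0.747, 0.0]
contact_force: [0.8, 0.3, -1.1]
gripper_width: 0.0162
```

Call:
carry_out([
  [[4, 1.9, 0], [0, 0, 0], 0],
  [[8.6, 4.1, 0], [0, 0, 0], 0],
  [[8.6, 4.1, 0], [0, 0, 0], 0],
  [[8.6, 4.1, 0], [0, 0, 0], 0],
  [[8.6, 4.1, 0], [0, 0, 0], 0],
])

```text
t: 11.6
tcp_pos: [0.5258, -0.1085, 0.1701]
ee_rot: [0.001, 0.665, 0.747, -0.0]
contact_force: [0.1, 0.3, -1.2]
gripper_width: 0.0161
```

```bash
python3 - <<'E'
from h import *
f=1.69
x,y=pan('R',-.055)
rows([(x,y,.074,f)])
E
```

```text
[ 0.525 -0.11   0.074  1.69 ] shift cm [-0.09 -0.06  9.61] turn [ 0.001  0.001 -0.004]
```

Call:
carry_out([
  [[-0.1, 0, 4], [0, 0, 0], 0],
  [[-0.1, 0, 7], [0, 0, 0], 0],
  [[-0.1, 0, 9], [0, 0, 0], 0],
  [[-0.1, 0, 9.5], [0, 0, 0], 0],
  [[-0.1, 0, 9.7], [0, 0, 0], 0],
])

```text
t: 12.1
tcp_pos: [0.5249, -0.1113, 0.0745]
ee_rot: [-0.0, 0.666, 0.746, -0.001]
contact_force: [-12.1, 2.1, 18.5]
gripper_width: 0.016
```

Call:
carry_out([
  [[0, 0, 0], [0, 0, 0], 0.2],
  [[0, 0, 0], [0, 0, 0], 0.4],
  [[0, 0, 0], [0, 0, 0], 0.4],
  [[0, 0, -4], [0, 0, 0], 0.5],
  [[0, 0, -9], [0, 0, 0], 0.5],
])

```text
t: 12.6
tcp_pos: [0.5235, -0.1111, 0.163]
ee_rot: [-0.003, 0.666, 0.746, -0.002]
contact_force: [2.1, -0.1, 0.6]
gripper_width: 0.0429
```

Call:
carry_out([
  [[0, 0, -3], [0, 0, 0], 0.5],
  [[0, 0, -6], [0, 0, 0], 0.5],
  [[0, 0, -6], [0, 0, 0], 0.5],
  [[-3, -4, -6], [0, 0, 0], 0.5],
  [[-7, -8, -6], [0, 0, 0], 0.5],
])

```text
t: 13.1
tcp_pos: [0.4555, -0.1844, 0.2225]
ee_rot: [-0.003, 0.665, 0.747, -0.003]
contact_force: [0.9, -0.6, -0.4]
gripper_width: 0.0429
```

```bash
python3 - <<'E'
from h import *
from bench import cams
d=cams.read_camera('top'); W=cloud(d)
cv2.imwrite('pics/top1.png',cv2.resize(d['image'][130:290,100:400,::-1],(750,400),interpolation=cv2.INTER_CUBIC))
print('leaves');comps(W,box(W,[.3,.2,.025],[.7,.45,.06]))
print('weights');comps(W,box(W,[.45,-.2,.085],[.72,-.05,.15]))
print('pan floors')
for s in 'LR':
    x,y=pan(s,0,.03*(1 if s=='L' else -1)); print(s,np.nanmedian(W[box(W,[x-.06,y-.01,0.03],[x+.06,y+.01,.08])][:,2]))
print('panel');comps(W,box(W,[.42,-.06,.07],[.56,.06,.08]),20)
g=d['image'].mean(2); m=(g<60)&box(W,[.44,-.03,.05],[.52,.04,.085]); comps(W,m,2)
# button pixel ->plane z=.065
E
```

```text
leaves
px [162.1 169.4] n 98 mean [0.6072 0.3124 0.0374] zmax 0.0457 rect c [607.5 313.6] size [13.  97.7] ang 5.1
px [161.5 196.3] n 62 mean [0.5061 0.3108 0.0372] zmax 0.045 rect c [506.8 310.2] size [13.4 59.9] ang 5.5
px [161.5 225.3] n 102 mean [0.3992 0.3068 0.0381] zmax 0.0499 rect c [399.4 307.1] size [99.3 13.2] ang 79.0
px [134.3 246.5] n 46 mean [0.3224 0.4018 0.0383] zmax 0.0529 rect c [323.6 404.5] size [20.6 43.8] ang 84.0
weights
px [272.8 156.5] n 26 mean [ 0.641  -0.0956  0.1084] zmax 0.1203 rect c [642.  -95.9] size [14.5 14.7] ang 84.8
px [275.8 173.5] n 26 mean [ 0.5786 -0.1057  0.1103] zmax 0.122 rect c [ 579.9 -105.8] size [15.6 14.4] ang 0.2
px [277.9 189.1] n 22 mean [ 0.5242 -0.1132  0.1015] zmax 0.1088 rect c [ 524.3 -113.5] size [14.6 14.7] ang 89.9
pan floors
L 0.06833458396224867
R 0.04946995086980732
panel
px [246.1 193. ] n 347 mean [ 0.5139 -0.0007  0.075 ] zmax 0.0799 rect c [513.6  -1.2] size [95.2 59.6] ang 6.8
px [246.3 198.1] n 13 mean [ 0.4973 -0.0014  0.0614] zmax 0.0691 rect c [497.4  -1.2] size [12.7 10.8] ang 27.8
px [244.5 207. ] n 4 mean [0.465 0.005 0.059] zmax 0.0624 rect c [464.9   5. ] size [ 0.4 10.9] ang 3.5
px [252. 206.] n 3 mean [ 0.4687 -0.0221  0.0591] zmax 0.0659 rect c [468.7 -22.2] size [0.3 7.8] ang 14.4
```

View pics/top1.png

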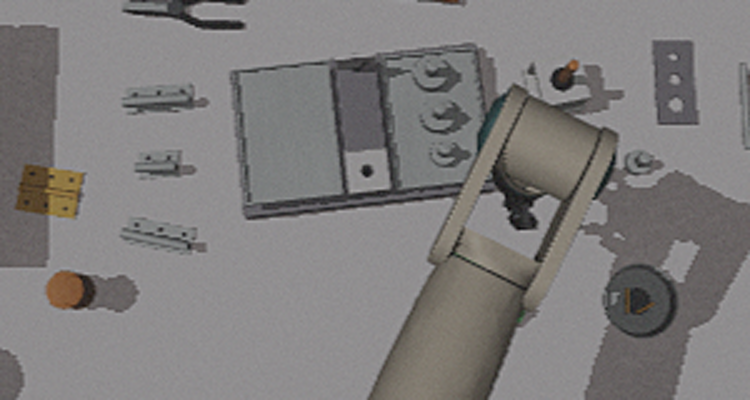

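Crop view: three weights sit in the right pan with knobs at (435,70), (442,115) and (448,153). The button is at (367,170) and the leaves have not moved. The left pan is at 68 mm and the right at 49 mm, as expected. Leaves next.

```bash
python3 - <<'E'
from h import *
g=(.607,.3125)
rows([(*g,.15,1.66),(*g,.015,1.66)])
E
```

```text
[0.607 0.312 0.15  1.66 ] shift cm [48.3  20.94  6.99] turn [-0.01   0.002  0.019]
[0.607 0.312 0.015 1.66 ] shift cm [ 0.  -0.  13.5] turn [0. 0. 0.]
```

Call:
carry_out([
  [[4, 1.7, 0], [-0.01, 0, 0.02], 0.5],
  [[8, 3.5, 0], [-0.01, 0, 0.02], 0.5],
  [[12, 5.2, 0], [-0.01, 0, 0.02], 0.5],
  [[16, 7, 0], [-0.01, 0, 0.02], 0.5],
  [[20, 8.7, 0], [-0.01, 0, 0.02], 0.5],
])

```text
t: 13.65
tcp_pos: [0.5167, 0.0196, 0.2208]
ee_rot: [0.0, 0.675, 0.737, -0.001]
contact_force: [0.4, 0.6, -0.2]
gripper_width: 0.0426
```

Call:
carry_out([
  [[4, 1.7, 0], [0, 0, 0], 0.5],
  [[8, 3.5, 0], [0, 0, 0], 0.5],
  [[12, 5.2, 0], [0, 0, 0], 0.5],
  [[16, 7, 0], [0, 0, 0], 0.5],
  [[20, 8.7, 0], [0, 0, 0], 0.5],
])

```text
t: 14.15
tcp_pos: [0.5862, 0.228, 0.2192]
ee_rot: [0.0, 0.676, 0.737, -0.001]
contact_force: [1.4, -0.6, 0.1]
gripper_width: 0.0425
```

Call:
carry_out([
  [[4, 1.7, 1], [0, 0, 0], 0.5],
  [[8, 3.5, 4], [0, 0, 0], 0.5],
  [[8, 3.5, 7], [0, 0, 0], 0.5],
  [[8, 3.5, 7], [0, 0, 0], 0.5],
  [[8, 3.5, 7], [0, 0, 0], 0.5],
])

```text
t: 14.65
tcp_pos: [0.6138, 0.3099, 0.1485]
ee_rot: [-0.0, 0.676, 0.737, -0.002]
contact_force: [0.1, 0.1, 0.3]
gripper_width: 0.0425
```

```bash
python3 - <<'E'
from h import *
g=(.607,.3125)
rows([(*g,.015,1.66)])
x,y=pan('L',.055)
rows([(x,y,.17,1.69)],(*g,.17,1.66))
E
```

```text
[0.607 0.312 0.015 1.66 ] shift cm [ 0.35 -0.6  13.35] turn [-0.004  0.003 -0.003]
[0.608 0.12  0.17  1.69 ] shift cm [-19.18  -1.61  -0.  ] turn [ 0.    0.   -0.03]
```

Call:
carry_out([
  [[0.3, -0.6, 4], [-0.004, 0.003, 0], 0.5],
  [[0.3, -0.6, 8], [-0.004, 0.003, 0], 0.5],
  [[0.3, -0.6, 12], [-0.004, 0.003, 0], 0.5],
  [[0.3, -0.6, 13.3], [-0.004, 0.003, 0], 0.5],
  [[0.3, -0.6, 13.3], [-0.004, 0.003, 0], 0.4],
])

```text
t: 15.15
tcp_pos: [0.6071, 0.311, 0.0157]
ee_rot: [-0.0, 0.676, 0.737, -0.0]
contact_force: [-0.1, 0.3, 0.3]
gripper_width: 0.0344
```

Call:
carry_out([
  [[0, 0, 0], [0, 0, 0], 0],
  [[0, 0, 0], [0, 0, 0], 0],
  [[0, 0, 0], [0, 0, 0], 0],
  [[0, 0, 0], [0, 0, 0], 0],
  [[0, 0, -3], [0, 0, 0], 0],
])

```text
t: 15.65
tcp_pos: [0.6054, 0.3101, 0.043]
ee_rot: [-0.001, 0.676, 0.737, -0.003]
contact_force: [-0.5, 0.2, -4.0]
gripper_width: 0.0119
```

Call:
carry_out([
  [[0, 0, -4], [0, 0, 0], 0],
  [[0, 0, -8], [0, 0, 0], 0],
  [[0, 0, -12], [0, 0, 0], 0],
  [[-3, 0, -12], [0, 0, 0], 0],
  [[-7, 0, -12], [0, 0, 0], 0],
])

```text
t: 16.15
tcp_pos: [0.6126, 0.2418, 0.1665]
ee_rot: [-0.0, 0.675, 0.738, -0.001]
contact_force: [1.7, -0.3, -3.5]
gripper_width: 0.012
```

```bash
python3 - <<'E'
from h import *
x,y=pan('L',.055)
rows([(x,y,.165,1.69)])
E
```

```text
[0.608 0.12  0.165 1.69 ] shift cm [-12.1   -1.52   0.15] turn [-0.001  0.001 -0.031]
```

Call:
carry_out([
  [[-4, -0.5, 0], [0, 0, -0.03], 0],
  [[-8, -1, 0], [0, 0, -0.03], 0],
  [[-12.1, -1.5, 0], [0, 0, -0.03], 0],
  [[-12.1, -1.5, 0.1], [0, 0, -0.03], 0],
  [[-12.1, -1.5, 3], [0, 0, -0.03], 0],
])

```text
t: 16.65
tcp_pos: [0.611, 0.119, 0.1424]
ee_rot: [0.003, 0.665, 0.747, 0.003]
contact_force: [0.9, -0.6, -2.5]
gripper_width: 0.0116
```

```bash
python3 - <<'E'
from h import *
x,y=pan('L',.055)
rows([(x,y,.083,1.69)])
E
```

```text
[0.608 0.12  0.083 1.69 ] shift cm [ 0.13 -0.33  5.94] turn [ 0.01   0.    -0.003]
```

Call:
carry_out([
  [[0.1, -0.3, 3], [0.01, 0, 0], 0],
  [[0.1, -0.3, 4.8], [0.01, 0, 0], 0],
  [[0.1, -0.3, 5.6], [0.01, 0, 0], 0],
  [[0.1, -0.3, 6], [0.01, 0, 0], 0],
  [[0.1, -0.3, 6], [0.01, 0, 0], 0],
])

```text
t: 17.15
tcp_pos: [0.6088, 0.1201, 0.0838]
ee_rot: [0.0, 0.665, 0.747, 0.0]
contact_force: [-3.7, -0.8, 2.9]
gripper_width: 0.0116
```

Call:
carry_out([
  [[0, 0, 0], [0, 0, 0], 0.2],
  [[0, 0, 0], [0, 0, 0], 0.4],
  [[0, 0, 0], [0, 0, 0], 0.4],
  [[0, 0, -4], [0, 0, 0], 0.5],
  [[0, 0, -9], [0, 0, 0], 0.5],
])

```text
t: 17.65
tcp_pos: [0.6074, 0.1199, 0.172]
ee_rot: [-0.002, 0.665, 0.747, -0.002]
contact_force: [1.9, 1.0, 0.9]
gripper_width: 0.0429
```

```bash
cat > lk.py <<'E'
from h import *
from bench import cams
d=cams.read_camera('top'); W=cloud(d)
comps(W,box(W,[.3,.2,.025],[.7,.5,.06])); print('in pan')
comps(W,box(W,[.45,.04,.085],[.7,.19,.12]))
E
python3 lk.py
python3 - <<'E'
from h import *
rows([(.5065,.31,.14,1.66)])
E
```

```text
px [161.5 196.3] n 62 mean [0.506  0.3107 0.0377] zmax 0.0478 rect c [506.9 308.9] size [13.  60.2] ang 5.2
px [161.6 225.3] n 103 mean [0.3992 0.3066 0.0378] zmax 0.0464 rect c [399.4 306.7] size [98.6 13.1] ang 79.1
px [134.3 246.3] n 47 mean [0.3234 0.402  0.0378] zmax 0.057 rect c [323.4 403.8] size [22.7 44.5] ang 82.2
in pan
px [218.7 164.7] n 26 mean [0.6111 0.0977 0.1051] zmax 0.1126 rect c [612.   98.6] size [25.5 13.7] ang 89.4
px [201.9 166.5] n 33 mean [0.6038 0.1577 0.1054] zmax 0.114 rect c [604.7 157.6] size [13.1 29.8] ang 10.0
[0.506 0.31  0.14  1.66 ] shift cm [20.04 -8.26  4.4 ] turn [ 0.013 -0.     0.027]
```

Call:
carry_out([
  [[4.4, -1.8, 0], [0.013, 0, 0.027], 0.5],
  [[8.8, -3.6, 0], [0.013, 0, 0.027], 0.5],
  [[13.2, -5.4, 1], [0.013, 0, 0.027], 0.5],
  [[17, -7, 2], [0.013, 0, 0.027], 0.5],
  [[19, -8, 3], [0.013, 0, 0.027], 0.5],
])

```text
t: 18.2
tcp_pos: [0.5087, 0.3027, 0.1541]
ee_rot: [-0.0, 0.674, 0.739, 0.001]
contact_force: [0.5, -0.4, 1.2]
gripper_width: 0.0424
```

Call:
carry_out([
  [[1, -0.2, 2], [0, 0, 0], 0.5],
  [[1, -0.2, 2], [0, 0, 0], 0.5],
  [[1, -0.2, 2], [0, 0, 0], 0.5],
  [[1, -0.2, 2], [0, 0, 0], 0.5],
  [[1, -0.2, 2], [0, 0, 0], 0.5],
])

```text
t: 18.7
tcp_pos: [0.5067, 0.312, 0.1354]
ee_rot: [0.0, 0.674, 0.738, 0.002]
contact_force: [-0.4, -0.3, 0.7]
gripper_width: 0.0424
```

```bash
python3 - <<'E'
from h import *
rows([(.5065,.3095,.015,1.66)])
x,y=pan('L',-.003)
rows([(x,y,.16,1.69)],(.5065,.3095,.16,1.66))
E
```

```text
[0.506 0.31  0.015 1.66 ] shift cm [-0.27 -0.09 12.04] turn [ 0.003 -0.002  0.002]
[0.551 0.113 0.16  1.69 ] shift cm [-19.96   2.63   0.  ] turn [ 0.    0.   -0.03]
```

Call:
carry_out([
  [[-0.2, -0.1, 4], [0, 0, 0], 0.5],
  [[-0.2, -0.1, 8], [0, 0, 0], 0.5],
  [[-0.2, -0.1, 11], [0, 0, 0], 0.5],
  [[-0.2, -0.1, 12], [0, 0, 0], 0.5],
  [[-0.2, -0.1, 12], [0, 0, 0], 0.4],
])

```text
t: 19.2
tcp_pos: [0.5061, 0.3095, 0.0146]
ee_rot: [-0.0, 0.675, 0.738, 0.001]
contact_force: [0.1, -0.8, 0.8]
gripper_width: 0.0343
```

Call:
carry_out([
  [[0, 0, 0], [0, 0, 0], 0],
  [[0, 0, 0], [0, 0, 0], 0],
  [[0, 0, 0], [0, 0, 0], 0],
  [[0, 0, 0], [0, 0, 0], 0],
  [[0, 0, -3], [0, 0, 0], 0],
])

```text
t: 19.7
tcp_pos: [0.504, 0.3084, 0.0417]
ee_rot: [-0.001, 0.675, 0.738, -0.002]
contact_force: [0.4, 0.0, -1.7]
gripper_width: 0.012
```

Call:
carry_out([
  [[0, 0, -4], [0, 0, 0], 0],
  [[0, 0, -8], [0, 0, 0], 0],
  [[0, 0, -12], [0, 0, 0], 0],
  [[-3, 0.4, -12], [0, 0, 0], 0],
  [[-7, 0.9, -12], [0, 0, 0], 0],
])

```text
t: 20.2
tcp_pos: [0.5202, 0.2404, 0.1641]
ee_rot: [-0.0, 0.673, 0.739, -0.0]
contact_force: [-0.1, 0.2, -1.3]
gripper_width: 0.0117
```

Call:
carry_out([
  [[-4, 0.5, 0], [0, 0, -0.03], 0],
  [[-8, 1, 0], [0, 0, -0.03], 0],
  [[-12.5, 1.6, 0], [0, 0, -0.03], 0],
  [[-12.5, 1.6, 0], [0, 0, -0.03], 0],
  [[-12.5, 1.6, 0], [0, 0, -0.03], 0],
])

```text
t: 20.7
tcp_pos: [0.5479, 0.1168, 0.1644]
ee_rot: [-0.0, 0.663, 0.749, 0.0]
contact_force: [-0.3, 0.7, -0.8]
gripper_width: 0.0122
```

```bash
python3 - <<'E'
from h import *
x,y=pan('L',-.003)
rows([(x,y,.083,1.69)])
E
```

```text
[0.551 0.113 0.083 1.69 ] shift cm [-0.41  0.22  8.14] turn [-0.    -0.001  0.002]
```

Call:
carry_out([
  [[-0.4, 0.2, 3], [0, 0, 0], 0],
  [[-0.4, 0.2, 6], [0, 0, 0], 0],
  [[-0.4, 0.2, 7.5], [0, 0, 0], 0],
  [[-0.4, 0.2, 8.1], [0, 0, 0], 0],
  [[-0.4, 0.2, 8.2], [0, 0, 0], 0],
])

```text
t: 21.2
tcp_pos: [0.5503, 0.1139, 0.0828]
ee_rot: [-0.001, 0.663, 0.749, 0.0]
contact_force: [-3.8, -0.1, 2.4]
gripper_width: 0.0116
```

Call:
carry_out([
  [[0, 0, 0], [0, 0, 0], 0.2],
  [[0, 0, 0], [0, 0, 0], 0.4],
  [[0, 0, 0], [0, 0, 0], 0.4],
  [[0, 0, -4], [0, 0, 0], 0.5],
  [[0, 0, -9], [0, 0, 0], 0.5],
])

```text
t: 21.7
tcp_pos: [0.549, 0.1135, 0.1717]
ee_rot: [-0.002, 0.663, 0.749, -0.002]
contact_force: [1.9, -0.2, 0.9]
gripper_width: 0.0426
```

```bash
python3 lk.py
python3 - <<'E'
from h import *
rows([(.3993,.3065,.14,1.38)])
E
```

```text
px [161.6 225.3] n 103 mean [0.3993 0.3067 0.0376] zmax 0.045 rect c [399.3 306.8] size [98.5 13.1] ang 79.0
px [134.3 246.5] n 48 mean [0.3226 0.4018 0.0392] zmax 0.0575 rect c [324.  404.2] size [19.7 43.4] ang 87.4
in pan
px [220.  180.7] n 20 mean [0.5528 0.0926 0.1052] zmax 0.1126 rect c [553.2  94.5] size [12.6 19.9] ang 10.4
[0.399 0.306 0.14  1.38 ] shift cm [ 20.96 -12.97   4.27] turn [ 0.012 -0.003  0.313]
```

Call:
carry_out([
  [[4, -2.5, 0], [0.012, 0, 0.1], 0.5],
  [[8, -5, 0], [0.012, 0, 0.2], 0.5],
  [[12, -7.5, 0], [0.012, 0, 0.313], 0.5],
  [[16, -10, 0], [0.012, 0, 0.313], 0.5],
  [[20, -12.4, 2], [0.012, 0, 0.313], 0.5],
])

```text
t: 22.25
tcp_pos: [0.4064, 0.2992, 0.1663]
ee_rot: [-0.001, 0.771, 0.636, 0.005]
contact_force: [1.9, 0.7, -0.5]
gripper_width: 0.0428
```

Call:
carry_out([
  [[1, -0.2, 2], [0, 0, 0], 0.5],
  [[1, -0.2, 2], [0, 0, 0], 0.5],
  [[1, -0.2, 2], [0, 0, 0], 0.5],
  [[1, -0.2, 2], [0, 0, 0], 0.5],
  [[1, -0.2, 2], [0, 0, 0], 0.5],
])

```text
t: 22.75
tcp_pos: [0.4075, 0.3089, 0.1475]
ee_rot: [-0.001, 0.772, 0.636, 0.006]
contact_force: [-0.4, 0.0, -1.0]
gripper_width: 0.0429
```

```bash
python3 - <<'E'
from h import *
from bench import cams
rows([(.3993,.3068,.015,1.38)])
x,y=pan('L',-.061)
rows([(x,y,.16,1.69)],(.3993,.3068,.16,1.38))
for n in ('top','side'):
    d=cams.read_camera(n);W=cloud(d);print(n)
    comps(W,box(W,[.45,.04,.085],[.7,.19,.13]))
    comps(W,box(W,[.3,.2,.025],[.7,.5,.06]))
E
```

```text
[0.399 0.307 0.015 1.38 ] shift cm [-0.49 -0.85 13.24] turn [ 0.006 -0.009 -0.002]
[0.493 0.106 0.16  1.69 ] shift cm [-17.93  13.     0.  ] turn [ 0.    0.   -0.31]
top
px [211.7 165.5] n 107 mean [0.6078 0.1228 0.1062] zmax 0.113 rect c [608.  122.2] size [ 14.7 100.4] ang 5.8
px [214.  181.4] n 66 mean [0.5502 0.1135 0.1057] zmax 0.1136 rect c [551.1 113.6] size [13.9 58.2] ang 8.6
px [156.9 225. ] n 11 mean [0.4005 0.324  0.0358] zmax 0.041 rect c [399.  323.8] size [14.7 10.3] ang 38.6
px [173.2 227.3] n 14 mean [0.3922 0.2641 0.0378] zmax 0.0447 rect c [391.5 264.7] size [13.2 10.9] ang 86.6
side
px [256.9 175.7] n 118 mean [0.6071 0.1163 0.1006] zmax 0.109 rect c [608.2 120.6] size [ 13.4 100.3] ang 7.1
px [241.5 179.7] n 75 mean [0.549  0.1095 0.1009] zmax 0.1099 rect c [549.8 115.5] size [12.4 68.3] ang 7.5
px [276.  185.5] n 6 mean [0.6441 0.0426 0.0959] zmax 0.1058 rect c [644.3  42.8] size [5.8 1. ] ang 54.1
px [159.4 167.2] n 101 mean [0.3229 0.403  0.0405] zmax 0.0596 rect c [324.7 403.3] size [26.7 46.2] ang 87.0
px [185.  177.1] n 61 mean [0.398  0.3003 0.0376] zmax 0.0422 rect c [399.2 307.4] size [104.8  13.4] ang 79.8
```

Call:
carry_out([
  [[-0.5, -0.8, 4], [0.006, -0.009, 0], 0.5],
  [[-0.5, -0.8, 8], [0.006, -0.009, 0], 0.5],
  [[-0.5, -0.8, 12], [0.006, -0.009, 0], 0.5],
  [[-0.5, -0.8, 13.2], [0.006, -0.009, 0], 0.5],
  [[-0.5, -0.8, 13.2], [0.006, -0.009, 0], 0.4],
])

```text
t: 23.35
tcp_pos: [0.3987, 0.3059, 0.0138]
ee_rot: [-0.0, 0.772, 0.636, -0.002]
contact_force: [0.3, -0.6, 2.1]
gripper_width: 0.0341
```

Call:
carry_out([
  [[0, 0, 0], [0, 0, 0], 0],
  [[0, 0, 0], [0, 0, 0], 0],
  [[0, 0, 0], [0, 0, 0], 0],
  [[0, 0, 0], [0, 0, 0], 0],
  [[0, 0, -3], [0, 0, 0], 0],
])

```text
t: 23.85
tcp_pos: [0.3968, 0.3046, 0.0414]
ee_rot: [-0.001, 0.772, 0.636, -0.005]
contact_force: [-0.9, -0.8, -3.1]
gripper_width: 0.0119
```

Call:
carry_out([
  [[0, 0, -4], [0, 0, 0], 0],
  [[0, 0, -8], [0, 0, 0], 0],
  [[0, 0, -12], [0, 0, 0], 0],
  [[-3, 2.2, -12], [0, 0, -0.1], 0],
  [[-7, 5, -12], [0, 0, -0.2], 0],
])

```text
t: 24.35
tcp_pos: [0.434, 0.2276, 0.1637]
ee_rot: [-0.001, 0.702, 0.712, -0.003]
contact_force: [-0.1, -0.4, -3.0]
gripper_width: 0.0118
```

```bash
python3 - <<'E'
from h import *
x,y=pan('L',-.061)
rows([(x,y,.16,1.69)])
E
```

```text
[0.493 0.106 0.16  1.69 ] shift cm [-12.23   5.72   0.38] turn [-0.005  0.003 -0.105]
```

Call:
carry_out([
  [[-4, 1.9, 0], [0, 0, -0.1], 0],
  [[-8, 3.8, 0], [0, 0, -0.105], 0],
  [[-12.2, 5.7, 0], [-0.005, 0.003, -0.105], 0],
  [[-12.2, 5.7, 0], [-0.005, 0.003, -0.105], 0],
  [[-12.2, 5.7, 2], [-0.005, 0.003, -0.105], 0],
])

```text
t: 24.85
tcp_pos: [0.4946, 0.1053, 0.1467]
ee_rot: [0.002, 0.665, 0.747, 0.002]
contact_force: [0.8, -0.7, -3.4]
gripper_width: 0.0119
```

```bash
python3 - <<'E'
from h import *
x,y=pan('L',-.061)
rows([(x,y,.083,1.69)])
E
```

```text
[0.493 0.106 0.083 1.69 ] shift cm [ 0.09 -0.19  6.37] turn [ 0.006 -0.    -0.002]
```

Call:
carry_out([
  [[0.1, -0.2, 3], [0.006, 0, 0], 0],
  [[0.1, -0.2, 5.5], [0.006, 0, 0], 0],
  [[0.1, -0.2, 6.5], [0.006, 0, 0], 0],
  [[0.1, -0.2, 7.1], [0.006, 0, 0], 0],
  [[0.1, -0.2, 7.4], [0.006, 0, 0], 0],
])

```text
t: 25.35
tcp_pos: [0.4931, 0.1064, 0.0734]
ee_rot: [0.0, 0.665, 0.747, 0.0]
contact_force: [-2.0, 0.4, 1.2]
gripper_width: 0.012
```

Call:
carry_out([
  [[0, 0, 0], [0, 0, 0], 0.2],
  [[0, 0, 0], [0, 0, 0], 0.4],
  [[0, 0, 0], [0, 0, 0], 0.4],
  [[0, 0, -3], [0, 0, 0], 0.5],
  [[0, 0, -8], [0, 0, 0], 0.5],
])

```text
t: 25.85
tcp_pos: [0.4913, 0.1061, 0.1515]
ee_rot: [-0.002, 0.665, 0.747, -0.002]
contact_force: [0.1, 0.5, 0.4]
gripper_width: 0.0426
```

Call:
carry_out([
  [[0, 0, -4], [0, 0, 0], 0.5],
  [[0, 0, -8], [0, 0, 0], 0.5],
  [[-4, 0, -8], [0, 0, 0], 0.5],
  [[-8, 0, -8], [0, 0, 0], 0.5],
  [[-12, 0, -8], [0, 0, 0], 0.5],
])

```text
t: 26.35
tcp_pos: [0.5061, -0.0142, 0.2325]
ee_rot: [-0.001, 0.664, 0.748, -0.002]
contact_force: [0.3, -0.2, -0.3]
gripper_width: 0.0426
```

```bash
python3 - <<'E'
from h import *
from bench import cams
for n in ('top','side'):
    d=cams.read_camera(n);W=cloud(d);print(n)
    comps(W,box(W,[.45,.04,.08],[.7,.19,.13]))
    for s in 'LR':
        for u in (-.08,.027,.085):
            x,y=pan(s,u,.055*(1 if s=='L' else -1)); q=W[box(W,[x-.008,y-.008,0.03],[x+.008,y+.008,.08])][:,2]; print(s,u,np.round(np.nanmedian(q),4),len(q))
    cv2.imwrite(f'pics/{n}2.png',cv2.resize(d['image'][120:300,130:370,::-1],(800,600),interpolation=cv2.INTER_CUBIC))
    comps(W,box(W,[.5,-.4,.09],[.68,-.2,.2]),4)
rows([(.632,-.2875,.24,1.69)])
E
```

```text
top
px [211.8 166. ] n 102 mean [0.6079 0.1232 0.096 ] zmax 0.1063 rect c [608.8 122.5] size [15.3 95.2] ang 7.6
px [214.  181.9] n 67 mean [0.5501 0.1143 0.0949] zmax 0.1027 rect c [551.4 114.4] size [14.8 58.4] ang 7.2
px [213.4 198.1] n 92 mean [0.4919 0.1156 0.0954] zmax 0.1017 rect c [492.7 115.3] size [14.3 83.7] ang 7.2
L -0.08 0.0587 22
L 0.027 0.0593 19
L 0.085 0.0591 17
R -0.08 0.0592 19
R 0.027 0.0579 20
R 0.085 0.0592 21
px [327.6 157.7] n 41 mean [ 0.6298 -0.285   0.1399] zmax 0.1666 rect c [ 631.8 -286.3] size [14.2 13.3] ang 81.3
side
px [256.9 177.6] n 99 mean [0.6071 0.1157 0.0934] zmax 0.0998 rect c [608.6 123.1] size [ 15.2 100.9] ang 8.1
px [226.2 186.3] n 101 mean [0.4921 0.1    0.0936] zmax 0.0991 rect c [493.  106.8] size [ 14.  103.1] ang 7.1
px [241.6 181.6] n 69 mean [0.5496 0.1101 0.0929] zmax 0.0992 rect c [549.9 113.9] size [15.7 60.7] ang 5.1
px [276. 186.] n 7 mean [0.6444 0.0431 0.0936] zmax 0.1039 rect c [644.4  42.9] size [5.9 0.7] ang 75.2
L -0.08 0.0591 13
L 0.027 0.0584 2
L 0.085 nan 0
R -0.08 0.0447 32
R 0.027 0.0443 26
R 0.085 0.0326 28
px [329.6 241.4] n 164 mean [ 0.6297 -0.2913  0.1307] zmax 0.1636 rect c [ 631.6 -289.6] size [15.3 14.6] ang 3.9
[ 0.632 -0.288  0.24   1.69 ] shift cm [-28.31   9.48  -0.81] turn [-0.005  0.001 -0.007]
  return np.nanmean(a, axis, out=out, keepdims=keepdims)
```

View pics/side2.png

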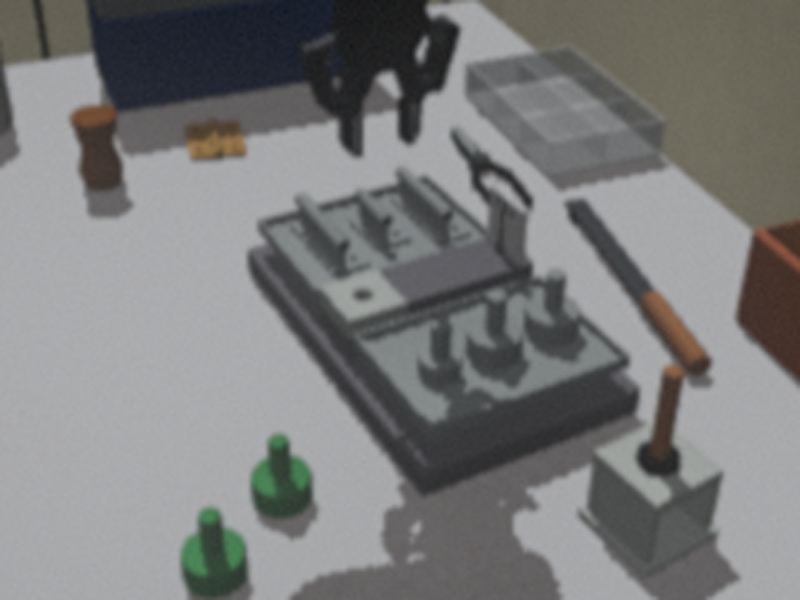

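Side view: three leaves in the left pan, around (325,235), (380,220) and (425,205), and three weights in the right. Both floors measure about 59 mm, so the pans are level and the gripper is clear of them. Stylus next.

Call:
carry_out([
  [[-4.5, 1.5, 0], [0, 0, 0], 0.5],
  [[-9, 3, 0], [0, 0, 0], 0.5],
  [[-13.5, 4.5, 0], [0, 0, 0], 0.5],
  [[-18, 6, 0], [0, 0, 0], 0.5],
  [[-22, 7.4, -0.8], [0, 0, 0], 0.5],
])

```text
t: 26.95
tcp_pos: [0.6048, -0.2285, 0.239]
ee_rot: [-0.002, 0.666, 0.746, -0.002]
contact_force: [0.2, 0.2, 0.6]
gripper_width: 0.0426
```

Call:
carry_out([
  [[-4, 1.3, 0], [0, 0, 0], 0.5],
  [[-6.3, 2.1, 0], [0, 0, 0], 0.5],
  [[-6.3, 2.1, 0], [0, 0, 0], 0.5],
  [[-6.3, 2.1, 0], [0, 0, 0], 0.5],
  [[-6.3, 2.1, 0], [0, 0, 0], 0.5],
])

```text
t: 27.45
tcp_pos: [0.6328, -0.2874, 0.2396]
ee_rot: [-0.002, 0.666, 0.746, -0.002]
contact_force: [-0.2, -1.2, 0.4]
gripper_width: 0.0426
```

```bash
python3 - <<'E'
from h import *
rows([(.6318,-.2875,.101,1.69)])
E
```

```text
[ 0.632 -0.288  0.101  1.69 ] shift cm [ 1.000e-02 -3.000e-02  1.386e+01] turn [-0.006  0.001 -0.006]
```

Call:
carry_out([
  [[0, 0, 4], [-0.006, 0, 0], 0.5],
  [[0, 0, 8], [-0.006, 0, 0], 0.5],
  [[0, 0, 12], [-0.006, 0, 0], 0.5],
  [[0, 0, 13.6], [-0.006, 0, 0], 0.5],
  [[0, 0, 13.8], [-0.006, 0, 0], 0.4],
])

```text
t: 27.95
tcp_pos: [0.6312, -0.2862, 0.0997]
ee_rot: [-0.002, 0.666, 0.746, -0.0]
contact_force: [-0.3, -0.9, 0.7]
gripper_width: 0.0341
```

Call:
carry_out([
  [[0, 0, 0], [0, 0, 0], 0.2],
  [[0, 0, 0], [0, 0, 0], 0],
  [[0, 0, 0], [0, 0, 0], 0],
  [[0, 0, 0], [0, 0, 0], 0],
  [[0, 0, 0], [0, 0, 0], 0],
])

```text
t: 28.45
tcp_pos: [0.6323, -0.2865, 0.1026]
ee_rot: [0.0, 0.665, 0.746, 0.0]
contact_force: [-0.0, 1.0, 5.9]
gripper_width: 0.0144
```

```bash
python3 - <<'E'
from h import *
from bench import arm
print(arm.get_obs())
rows([(.6318,-.2875,.22,1.69),(.498,-.001,.22,1.69)])
E
```

```text
{'t': 28.45, 'qpos': array([-4.78689225e-01,  5.98124273e-01,  9.90593382e-01,  1.34860115e-04,
        1.55189591e+00, -5.93167152e-01]), 'qvel': array([-0.00077737,  0.00122983, -0.00011942, -0.00078622, -0.00026376,
       -0.00236315]), 'effort': array([-6.24428708e-01, -5.38287234e+01, -3.23929811e+01, -2.18662592e-01,
       -1.96627867e-01,  8.81616084e-03]), 'tcp_pos': array([ 0.63229976, -0.286514  ,  0.10255934]), 'ee_rot': array([4.57744628e-04, 6.65497634e-01, 7.46399796e-01, 1.86195345e-04]), 'contact_force': array([-0.03150602,  1.04178341,  5.89497501]), 'wrist_torque': array([0.16167035, 0.1243766 , 0.03459406]), 'gripper_width': 0.014373422813696236}
[ 0.632 -0.288  0.22   1.69 ] shift cm [ -0.1   -0.05 -11.74] turn [ 0.001  0.    -0.005]
[ 4.98e-01 -1.00e-03  2.20e-01  1.69e+00] shift cm [30.04 -9.88 -0.  ] turn [0. 0. 0.]
```

Call:
carry_out([
  [[0, 0, -3], [0, 0, 0], 0],
  [[0, 0, -6], [0, 0, 0], 0],
  [[0, 0, -9], [0, 0, 0], 0],
  [[0, 0, -12], [0, 0, 0], 0],
  [[0, 0, -15], [0, 0, 0], 0],
])

```text
t: 28.95
tcp_pos: [0.6321, -0.2865, 0.2545]
ee_rot: [0.001, 0.666, 0.746, 0.0]
contact_force: [-0.9, -0.8, -0.2]
gripper_width: 0.014
```

Call:
carry_out([
  [[3.5, -1.2, 0], [0, 0, 0], 0],
  [[7, -2.3, 0], [0, 0, 0], 0],
  [[11, -3.6, 0], [0, 0, 0], 0],
  [[15, -4.9, 0], [0, 0, 0], 0],
  [[19, -6.3, 0], [0, 0, 0], 0],
])

```text
t: 29.45
tcp_pos: [0.547, -0.1036, 0.2548]
ee_rot: [0.001, 0.666, 0.746, 0.001]
contact_force: [0.2, 1.1, 0.3]
gripper_width: 0.0146
```

Call:
carry_out([
  [[4, -1.3, 0], [0, 0, 0], 0],
  [[8, -2.6, 0], [0, 0, 0], 0],
  [[11, -3.6, 0], [0, 0, 0], 0],
  [[11, -3.6, 0], [0, 0, 0], 0],
  [[11, -3.6, 0], [0, 0, 0], 0],
])

```text
t: 29.95
tcp_pos: [0.4988, 0.0017, 0.2554]
ee_rot: [0.002, 0.665, 0.747, 0.001]
contact_force: [-0.6, -0.7, -0.5]
gripper_width: 0.0146
```

```bash
python3 - <<'E'
from h import *
from bench import cams,arm
print(arm.get_obs()['contact_force'])
rows([(.498,-.001,.18,1.69)])
d=cams.read_camera('side');W=cloud(d)
# stylus shaft/tip: points near the TCP axis
p=arm.get_obs()['tcp_pos']
for a,b in ((.15,.185),(.185,.21),(.225,.24)):
    m=box(W,[p[0]-.03,p[1]-.03,a],[p[0]+.03,p[1]+.03,b]);q=W[m];print(a,b,len(q),q.mean(0) if len(q) else '')
m=box(W,[p[0]-.03,p[1]-.03,.12],[p[0]+.03,p[1]+.03,.2]); print('tip zmin',W[m][:,2].min() if m.any() else None)
cv2.imwrite('pics/side3.png',cv2.resize(d['image'][100:280,150:390,::-1],(800,600),interpolation=cv2.INTER_CUBIC))
d=cams.read_camera('wrist'); print(d['fx'],d['cx'],d['cy'],d['hand_eye'])
cv2.imwrite('pics/wr3.png',cv2.resize(d['image'][:,:,::-1],(800,600)))
# button by ray from side & top to z=.065
E
```

```text
[-0.60680076 -0.73756178 -0.5381227 ]
[ 4.98e-01 -1.00e-03  1.80e-01  1.69e+00] shift cm [-0.25 -0.14  7.54] turn [ 0.004  0.002 -0.004]
0.15 0.185 17 [ 0.4995585  -0.00098709  0.17566156]
0.185 0.21 31 [ 0.49774763 -0.00287826  0.20139402]
0.225 0.24 69 [ 0.49675536 -0.00578953  0.23162329]
tip zmin 0.16522745152492646
297.3186396354542 258.90770236936623 193.0735408843881 [[-3.87512635e-04 -9.59620779e-01 -2.81296657e-01  7.20640956e-02]
 [ 9.99999864e-01 -4.70376914e-04  2.27058791e-04  8.14361240e-04]
 [-3.50205788e-04 -2.81296531e-01  9.59620831e-01 -1.42896793e-01]
 [ 0.00000000e+00  0.00000000e+00  0.00000000e+00  1.00000000e+00]]
```

View pics/side3.png

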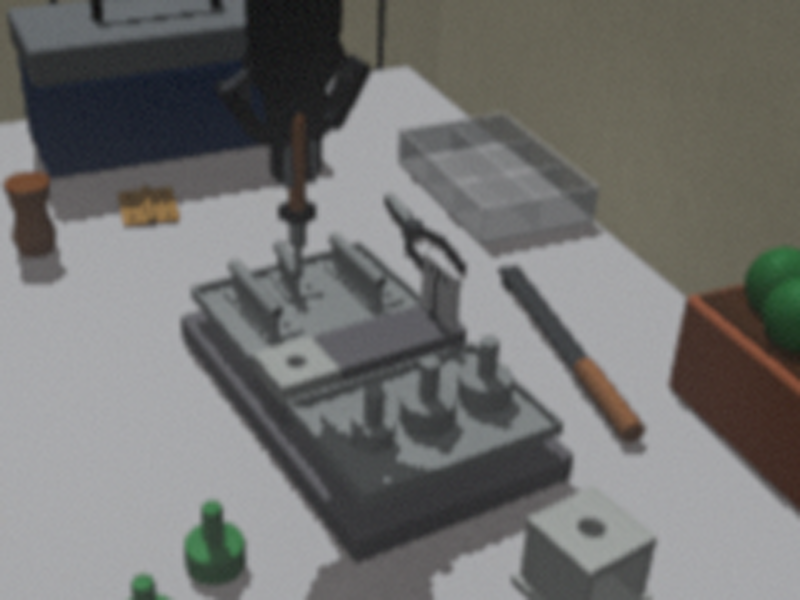

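View pics/wr3.png

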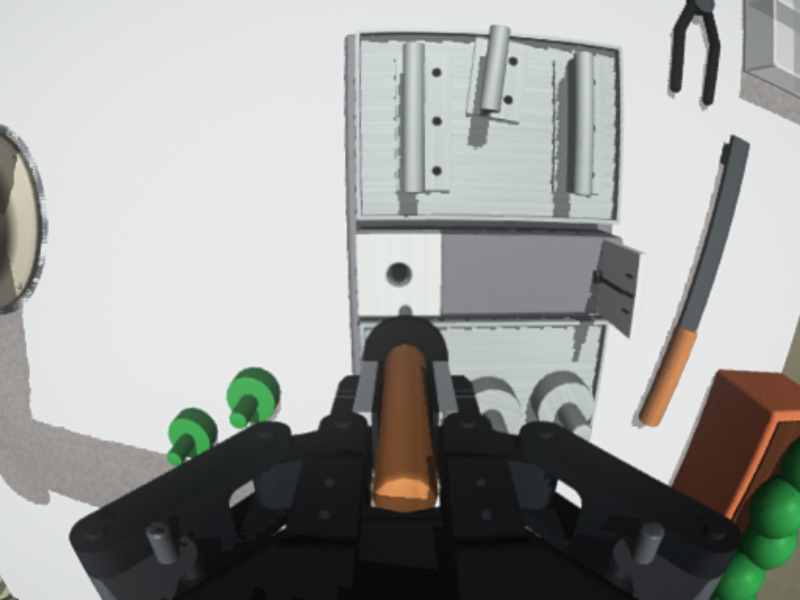

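The wrist view shows the short leaf was knocked in the pan (now about (495,70), twisted and shifted towards +y). The button is at (399,273). I'll measure both from depth before pressing.

```bash
cat > m.py <<'E'
from h import *
from bench import cams,arm
def wcloud(d,p,q,uv=None,plane=None):
    v,u=np.mgrid[:384,:512].astype(float)
    if uv is not None: u,v=map(np.array,uv)
    dx,dy=u-d['cx'],v-d['cy']; r=np.hypot(dx,dy)+1e-9; th=r/d['fx']
    ray=np.stack([np.sin(th)*dx/r,np.sin(th)*dy/r,np.cos(th)],-1)
    T=np.eye(4);T[:3,:3]=R.from_quat(np.array(q)[[1,2,3,0]]).as_matrix();T[:3,3]=p
    M=T@d['hand_eye']
    if plane is not None:
        w=ray@M[:3,:3].T; return M[:3,3]+w*((plane-M[2,3])/w[...,2])[...,None]
    P=ray/ray[...,2:]*d['z_map'][...,None]; W=P@M[:3,:3].T+M[:3,3]; W[d['z_map']==0]=np.nan; return W
def pc(W,lo,hi,f=True):
    m=box(W,lo,hi); q=W[m]; return q
E
python3 - <<'E'
from m import *
o=arm.get_obs(); p,q=o['tcp_pos'],o['ee_rot']
d=cams.read_camera('wrist'); W=wcloud(d,p,q)
print('button wrist',wcloud(d,p,q,(np.array([255.4]),np.array([174.7])),.07))
g=d['image'].astype(float).mean(2); m=(g<75)&box(W,[.47,-.03,.05],[.53,.03,.085]); comps(W,m,10)
print('barrels wrist');comps(W,box(W,[.45,.03,.085],[.72,.25,.13]),20)
def floors(W,tag):
    for s in 'LR':
        for u in (-.085,-.03,.027,.085):
            x,y=pan(s,u,.05*(1 if s=='L' else -1)*-1); c=W[box(W,[x-.006,y-.006,0.03],[x+.006,y+.006,.08])][:,2]
            if len(c)>4: print(tag,s,u,np.median(c).round(4),len(c))
floors(W,'w')
for n in ('top','side'):
    d=cams.read_camera(n);V=cloud(d);print(n);comps(V,box(V,[.45,.03,.082],[.72,.25,.13]),8)
    floors(V,n)
# short-leaf plate profile
m=box(W,[.5,.12,.0],[.61,.24,.085]); 
for y in np.arange(.12,.22,.01):
    c=W[m&(abs(W[...,1]-y)<.003)&(abs(W[...,0]-.555)<.03)]; print(round(y,3),len(c),np.percentile(c[:,2],[5,50,95]).round(4) if len(c) else '')
E
```

```text
button wrist [[ 0.49688111 -0.00218478  0.07      ]]
px [255.  173.6] n 98 mean [ 0.4963 -0.0022  0.0642] zmax 0.0666 rect c [496.8  -2.7] size [11.5 13.7] ang 55.7
barrels wrist
px [316.5  43.1] n 748 mean [0.5423 0.1479 0.0956] zmax 0.099 rect c [543.4 148.8] size [61. 15.] ang 88.5
px [264.3  75.4] n 1309 mean [0.4939 0.1065 0.0958] zmax 0.0994 rect c [493.4 108.3] size [14.2 99.4] ang 6.7
px [373.1  78.2] n 1158 mean [0.6074 0.1226 0.0953] zmax 0.0992 rect c [608.7 123.2] size [14.2 99.8] ang 6.8
px [398.1 163.1] n 278 mean [0.6451 0.0379 0.1091] zmax 0.1299 rect c [645.1  38.1] size [15.3  5.7] ang 77.8
w L -0.085 0.0582 111
w L -0.03 0.0583 108
w L 0.027 0.0583 100
w L 0.085 0.0585 82
w R -0.03 0.058 83
w R 0.027 0.0582 82
w R 0.085 0.0585 74
top
px [208.5 166.4] n 77 mean [0.6066 0.1351 0.0954] zmax 0.101 rect c [607.2 134.9] size [15.5 69.4] ang 4.1
px [205.  184.1] n 61 mean [0.5422 0.1465 0.0947] zmax 0.1045 rect c [543.1 148.1] size [61.  12.8] ang 87.6
px [210.5 198.4] n 70 mean [0.4907 0.1256 0.0957] zmax 0.1054 rect c [490.8 126.1] size [13.5 61.8] ang 7.2
top L -0.085 
[... 172 characters left out ...]
[0.5399 0.1471 0.0949] zmax 0.0993 rect c [541.7 145. ] size [57.2 11.5] ang 89.7
px [226.1 185.9] n 94 mean [0.4918 0.1009 0.0945] zmax 0.1 rect c [492.  106.3] size [ 13.4 101.1] ang 7.3
px [277.1 183.9] n 30 mean [0.6449 0.0372 0.105 ] zmax 0.13 rect c [644.3  37.3] size [ 4.4 14.4] ang 7.1
side L -0.085 0.0586 10
side L -0.03 0.0586 8
side L 0.027 0.0593 6
side L 0.085 0.0596 9
side R -0.085 0.0584 10
0.12 119 [0.0571 0.0619 0.0634]
0.13 196 [0.0573 0.0616 0.0633]
0.14 189 [0.0575 0.0616 0.0632]
0.15 187 [0.0573 0.0613 0.0633]
0.16 187 [0.0574 0.0615 0.0634]
0.17 179 [0.0574 0.0611 0.0635]
0.18 187 [0.0574 0.0613 0.0671]
0.19 5 [0.066  0.0663 0.0668]
0.2 0 
0.21 77 [0.0001 0.0008 0.0017]
```

The short leaf lies flat inside the pan, 36 mm off centre in y (the limit is 70 mm). The pans are still level at 58.3 and 58.2 mm, so I'll leave it there. Press next.

```bash
python3 - <<'E'
from h import *
rows([(.4965,-.002,.166,1.69),(.4965,-.002,.151,1.69)])
E
```

```text
[ 0.496 -0.002  0.166  1.69 ] shift cm [-0.22 -0.29  8.84] turn [ 0.002  0.001 -0.007]
[ 0.496 -0.002  0.151  1.69 ] shift cm [ 0.  -0.   1.5] turn [0. 0. 0.]
```

Call:
carry_out([
  [[-0.2, -0.3, 0], [0.002, 0.001, 0], 0],
  [[-0.2, -0.3, 3], [0.002, 0.001, 0], 0],
  [[-0.2, -0.3, 6], [0.002, 0.001, 0], 0],
  [[-0.2, -0.3, 8], [0.002, 0.001, 0], 0],
  [[-0.2, -0.3, 8.8], [0.002, 0.001, 0], 0],
])

```text
t: 30.7
tcp_pos: [0.4954, -0.0022, 0.1639]
ee_rot: [-0.001, 0.667, 0.745, -0.001]
contact_force: [0.7, 1.0, -0.6]
gripper_width: 0.0144
```

Call:
carry_out([
  [[0, 0, 0.3], [0, 0, 0], 0],
  [[0, 0, 0.6], [0, 0, 0], 0],
  [[0, 0, 0.9], [0, 0, 0], 0],
  [[0, 0, 1.2], [0, 0, 0], 0],
  [[0, 0, 1.3], [0, 0, 0], 0],
])

```text
t: 31.2
tcp_pos: [0.4959, -0.0023, 0.1517]
ee_rot: [-0.001, 0.666, 0.746, -0.001]
contact_force: [0.4, 0.1, 3.0]
gripper_width: 0.0146
```

Call:
carry_out([
  [[0, 0, 0.1], [0, 0, 0], 0],
  [[0, 0, 0.15], [0, 0, 0], 0],
  [[0, 0, 0.2], [0, 0, 0], 0],
  [[0, 0, 0.2], [0, 0, 0], 0],
  [[0, 0, 0.2], [0, 0, 0], 0],
])

```text
t: 31.7
tcp_pos: [0.4961, -0.0023, 0.1504]
ee_rot: [-0.0, 0.666, 0.746, -0.0]
contact_force: [-0.8, 0.5, 6.5]
gripper_width: 0.0147
```

Call:
carry_out([
  [[0, 0, 0.1], [0, 0, 0], 0],
  [[0, 0, 0.1], [0, 0, 0], 0],
  [[0, 0, 0.1], [0, 0, 0], 0],
  [[0, 0, 0.1], [0, 0, 0], 0],
  [[0, 0, 0.1], [0, 0, 0], 0],
])

```text
t: 32.2
tcp_pos: [0.4962, -0.0023, 0.1503]
ee_rot: [0.0, 0.666, 0.746, -0.0]
contact_force: [-1.9, -0.6, 7.9]
gripper_width: 0.0148
```

Call:
carry_out([
  [[0, 0, 0.1], [0, 0, 0], 0],
  [[0, 0, 0.1], [0, 0, 0], 0],
  [[0, 0, 0.1], [0, 0, 0], 0],
  [[0, 0, 0.1], [0, 0, 0], 0],
  [[0, 0, 0.1], [0, 0, 0], 0],
])

```text
t: 32.7
tcp_pos: [0.4963, -0.0024, 0.1503]
ee_rot: [0.001, 0.666, 0.746, -0.0]
contact_force: [-3.1, 0.2, 8.2]
gripper_width: 0.0146
```

Call:
carry_out([
  [[0, 0, 0.05], [0, 0, 0], 0],
  [[0, 0, 0.05], [0, 0, 0], 0],
  [[0, 0, 0.05], [0, 0, 0], 0],
  [[0, 0, 0.05], [0, 0, 0], 0],
  [[0, 0, 0.05], [0, 0, 0], 0],
])

```text
t: 33.2
tcp_pos: [0.4963, -0.0023, 0.1504]
ee_rot: [0.001, 0.666, 0.746, -0.0]
contact_force: [-1.8, 0.3, 5.7]
gripper_width: 0.0145
```

Call:
carry_out([
  [[0, 0, 0.05], [0, 0, 0], 0],
  [[0, 0, 0.05], [0, 0, 0], 0],
  [[0, 0, 0.05], [0, 0, 0], 0],
  [[0, 0, 0.05], [0, 0, 0], 0],
  [[0, 0, 0.05], [0, 0, 0], 0],
])

```text
t: 33.7
tcp_pos: [0.4963, -0.0023, 0.1504]
ee_rot: [0.001, 0.666, 0.746, -0.0]
contact_force: [-1.6, 0.0, 6.4]
gripper_width: 0.0147
```

Call:
carry_out([
  [[0, 0, 0.05], [0, 0, 0], 0],
  [[0, 0, 0.05], [0, 0, 0], 0],
  [[0, 0, 0.05], [0, 0, 0], 0],
  [[0, 0, 0.05], [0, 0, 0], 0],
  [[0, 0, 0.05], [0, 0, 0], 0],
])

```text
t: 34.2
tcp_pos: [0.4962, -0.0023, 0.1504]
ee_rot: [0.001, 0.666, 0.746, 0.0]
contact_force: [-2.8, -0.7, 5.9]
gripper_width: 0.0144
```

```bash
python3 - <<'E'
from m import *
o=arm.get_obs(); p,q=o['tcp_pos'],o['ee_rot']
d=cams.read_camera('wrist'); W=wcloud(d,p,q)
for s,k in (('L',-.05),('L',0),('L',-.03),('R',.05)):
    for u in (-.085,-.03,.027,.085):
        x,y=pan(s,u,k); c=W[box(W,[x-.006,y-.006,0.03],[x+.006,y+.006,.08])][:,2]
        if len(c)>4: print(s,u,k,np.median(c).round(4),len(c))
cv2.imwrite('pics/wr4.png',cv2.resize(d['image'][:,:,::-1],(800,600)))
E
```

```text
L -0.085 -0.05 0.0583 230
L -0.03 -0.05 0.0583 215
L 0.027 -0.05 0.0582 183
L 0.085 -0.05 0.0584 110
L -0.085 0 0.0583 228
L -0.03 0 0.0589 213
L 0.027 0 0.0584 187
L 0.085 0 0.0586 57
L -0.085 -0.03 0.0581 232
L -0.03 -0.03 0.0586 218
L 0.027 -0.03 0.0582 187
L 0.085 -0.03 0.0585 57
R -0.03 0.05 0.0585 53
R 0.027 0.05 0.0582 131
R 0.085 0.05 0.0581 109
```

View pics/wr4.png

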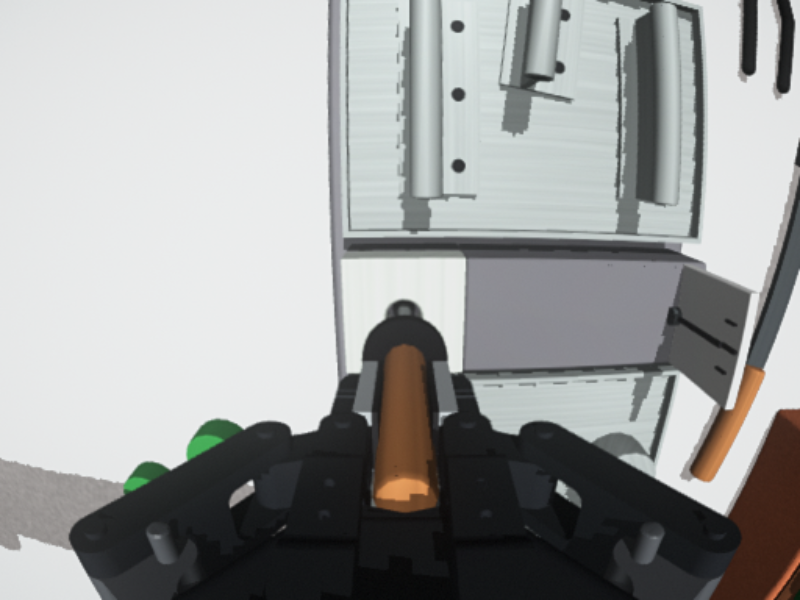

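The stylus tip sits in the button hole, around (403,310). Force was 3–3.6 N part way and 6–8 N at the stop for over 2.5 s, with pans level throughout. Returning the stylus.

Call:
carry_out([
  [[0, 0, -1], [0, 0, 0], 0],
  [[0, 0, -3], [0, 0, 0], 0],
  [[0, 0, -6], [0, 0, 0], 0],
  [[0, 0, -9], [0, 0, 0], 0],
  [[0, 0, -10.5], [0, 0, 0], 0],
])

```text
t: 34.75
tcp_pos: [0.4967, -0.0022, 0.2584]
ee_rot: [0.002, 0.666, 0.746, 0.001]
contact_force: [-0.1, -0.1, 0.1]
gripper_width: 0.0148
```

Call:
carry_out([
  [[-3, 1, 0], [0, 0, 0], 0],
  [[-7, 2.3, 0], [0, 0, 0], 0],
  [[-11, 3.6, 0], [0, 0, 0], 0],
  [[-15, 5, 0], [0, 0, 0], 0],
  [[-18, 6, 0], [0, 0, 0], 0],
])

```text
t: 35.25
tcp_pos: [0.5768, -0.1766, 0.2577]
ee_rot: [0.001, 0.667, 0.745, 0.001]
contact_force: [0.9, 1.2, 0.2]
gripper_width: 0.0143
```

Call:
carry_out([
  [[-4, 1.3, 0], [0, 0, 0], 0],
  [[-8, 2.7, 0], [0, 0, 0], 0],
  [[-11.5, 4, 0], [0, 0, 0], 0],
  [[-11.5, 4, 0], [0, 0, 0], 0],
  [[-11.5, 4, 0], [0, 0, 0], 0],
])

```text
t: 35.75
tcp_pos: [0.6291, -0.287, 0.2557]
ee_rot: [-0.0, 0.667, 0.745, 0.001]
contact_force: [0.1, 0.5, -0.4]
gripper_width: 0.0145
```

```bash
python3 - <<'E'
from h import *
from bench import cams
rows([(.6323,-.2868,.175,1.69)])
for n in ('side','top'):
    d=cams.read_camera(n);W=cloud(d)
    comps(W,box(W,[.58,-.35,.062],[.69,-.22,.08]),10)
    for a,b in ((.15,.19),(.19,.215)):
        q=W[box(W,[.6,-.32,a],[.66,-.25,b])];print(n,a,b,len(q),q.mean(0) if len(q) else '')
E
```

```text
[ 0.632 -0.287  0.175  1.69 ] shift cm [-0.03  0.31  8.07] turn [ 0.    -0.001 -0.009]
px [326.9 259.2] n 628 mean [ 0.6306 -0.2915  0.0716] zmax 0.0756 rect c [ 633.2 -287.4] size [72.4 73.3] ang 10.8
side 0.15 0.19 22 [ 0.62851443 -0.28937578  0.17836245]
side 0.19 0.215 45 [ 0.62653165 -0.29194092  0.20400343]
top 0.15 0.19 0 
top 0.19 0.215 0
```

Call:
carry_out([
  [[0, 0.3, 3], [0, 0, 0], 0],
  [[0, 0.3, 6], [0, 0, 0], 0],
  [[0, 0.3, 7.5], [0, 0, 0], 0],
  [[0, 0.3, 7.8], [0, 0, 0], 0],
  [[0, 0.3, 7.8], [0, 0, 0], 0],
])

```text
t: 36.35
tcp_pos: [0.6326, -0.2849, 0.1812]
ee_rot: [0.002, 0.666, 0.746, 0.001]
contact_force: [-0.1, 0.2, 0.8]
gripper_width: 0.0149
```

```bash
python3 - <<'E'
from h import *
rows([(.6323,-.2868,.104,1.69)])
E
```

```text
[ 0.632 -0.287  0.104  1.69 ] shift cm [-0.18 -0.08  7.72] turn [ 0.004  0.001 -0.007]
```

Call:
carry_out([
  [[-0.2, -0.1, 0.5], [0.004, 0, 0], 0],
  [[-0.2, -0.1, 2.5], [0.004, 0, 0], 0],
  [[-0.2, -0.1, 4.5], [0.004, 0, 0], 0],
  [[-0.2, -0.1, 6], [0.004, 0, 0], 0],
  [[-0.2, -0.1, 7], [0.004, 0, 0], 0],
])

```text
t: 36.85
tcp_pos: [0.632, -0.2871, 0.1106]
ee_rot: [0.0, 0.666, 0.746, -0.001]
contact_force: [-1.0, 0.7, -0.3]
gripper_width: 0.0144
```

Call:
carry_out([
  [[0, 0, 0.3], [0, 0, 0], 0],
  [[0, 0, 0.6], [0, 0, 0], 0],
  [[0, 0, 0.7], [0, 0, 0], 0],
  [[0, 0, 0.7], [0, 0, 0], 0],
  [[0, 0, 0.7], [0, 0, 0], 0],
])

```text
t: 37.35
tcp_pos: [0.6323, -0.2873, 0.1043]
ee_rot: [0.001, 0.666, 0.746, -0.0]
contact_force: [-0.2, -0.2, -1.1]
gripper_width: 0.0147
```

Now release, rise straight up, and move aside toward the robot to check.

Call:
carry_out([
  [[0, 0, 0.1], [0, 0, 0], 0.1],
  [[0, 0, 0.1], [0, 0, 0], 0.3],
  [[0, 0, 0.1], [0, 0, 0], 0.5],
  [[0, 0, 0.1], [0, 0, 0], 0.5],
  [[0, 0, 0], [0, 0, 0], 0.5],
])

```text
t: 37.85
tcp_pos: [0.6322, -0.2872, 0.1042]
ee_rot: [0.001, 0.666, 0.746, -0.0]
contact_force: [-0.3, 0.6, 0.3]
gripper_width: 0.0423
```

Call:
carry_out([
  [[0, 0, -3], [0, 0, 0], 0.5],
  [[0, 0, -6], [0, 0, 0], 0.5],
  [[0, 0, -9], [0, 0, 0], 0.5],
  [[0, 0, -12], [0, 0, 0], 0.5],
  [[0, 0, -14], [0, 0, 0], 0.5],
])

```text
t: 38.35
tcp_pos: [0.6324, -0.2872, 0.2475]
ee_rot: [0.002, 0.666, 0.746, 0.0]
contact_force: [-0.3, 0.1, 0.2]
gripper_width: 0.043
```

Call:
carry_out([
  [[0, -4, 0], [0, 0, 0], 0.5],
  [[0, -8, 0], [0, 0, 0], 0.5],
  [[0, -12, 0], [0, 0, 0], 0.5],
  [[0, -16, 0], [0, 0, 0], 0.5],
  [[0, -16, 0], [0, 0, 0], 0.5],
])

```text
t: 38.85
tcp_pos: [0.4699, -0.3056, 0.2471]
ee_rot: [0.002, 0.667, 0.745, -0.0]
contact_force: [-0.3, 0.3, 0.0]
gripper_width: 0.0429
```

```bash
python3 - <<'E'
from m import *
o=arm.get_obs(); print(o['t'],o['tcp_pos'],o['contact_force'])
for n in ('side','top'):
    d=cams.read_camera(n);W=cloud(d);print(n)
    for a,b in ((.09,.115),(.115,.14),(.14,.175)):
        q=W[box(W,[.6,-.33,a],[.67,-.25,b])];print(a,b,len(q),q.mean(0).round(4) if len(q) else '')
    q=W[box(W,[.6,-.33,.1],[.67,-.25,.22])]; print('zmax',np.sort(q[:,2])[-5:].round(4))
    print('leaves');comps(W,box(W,[.45,.03,.082],[.72,.25,.13]),8)
    for s,k in (('L',-.05),('R',.05),('R',-.055)):
        for u in (-.085,-.03,.027,.085):
            x,y=pan(s,u,k); c=W[box(W,[x-.006,y-.006,0.03],[x+.006,y+.006,.075])][:,2]
            if len(c)>6: print(s,u,np.median(c).round(4))
    if n=='side':cv2.imwrite('pics/side5.png',cv2.resize(d['image'][120:340,130:424,::-1],(800,600),interpolation=cv2.INTER_CUBIC))
E
```

```text
38.85 [ 0.46987791 -0.30557528  0.2470907 ] [-0.26886454  0.3417364   0.04787254]
side
0.09 0.115 47 [ 0.6296 -0.2928  0.1028]
0.115 0.14 51 [ 0.6297 -0.2928  0.1274]
0.14 0.175 67 [ 0.6308 -0.2914  0.1544]
zmax [0.1631 0.1632 0.1635 0.164  0.1648]
leaves
px [253.9 174.8] n 56 mean [0.6039 0.1344 0.095 ] zmax 0.0994 rect c [605.5 135.6] size [12.9 75.6] ang 5.8
px [236.1 177.3] n 50 mean [0.5413 0.1411 0.0944] zmax 0.0995 rect c [542.9 146.7] size [14.3 59.7] ang 1.1
px [226.2 186. ] n 95 mean [0.492  0.1002 0.0945] zmax 0.0992 rect c [491.7 107. ] size [ 14.9 102.2] ang 9.0
L -0.085 0.0589
L -0.03 0.0589
R -0.085 0.0588
R -0.085 0.0574
R -0.03 0.0451
R 0.027 0.058
R 0.085 0.0329
top
0.09 0.115 8 [ 0.6283 -0.2845  0.1028]
0.115 0.14 11 [ 0.6288 -0.2844  0.1284]
0.14 0.175 21 [ 0.6318 -0.2875  0.1575]
zmax [0.1617 0.1627 0.1635 0.1662 0.1663]
leaves
px [235.8 155.5] n 11 mean [0.6448 0.0369 0.1066] zmax 0.1294 rect c [644.8  38. ] size [11.   1.9] ang 88.7
px [212.1 166. ] n 103 mean [0.6081 0.1222 0.0953] zmax 0.1039 rect c [608.9 120.9] size [14.4 97.5] ang 6.9
px [205.  184.1] n 61 mean [0.542  0.1463 0.0959] zmax 0.1068 rect c [543.  147.9] size [60.6 13.1] ang 87.0
px [215.7 197.8] n 110 mean [0.4927 0.1074 0.096 ] zmax 0.104 rect c [493.3 106.8] size [13.8 99.9] ang 6.0
L -0.085 0.0582
L -0.03 0.0574
L 0.027 0.0584
L 0.085 0.0602
R -0.085 0.0596
R -0.03 0.0569
R 0.027 0.0577
R 0.085 0.0576
R -0.085 0.0564
R -0.03 0.0576
R 0.027 0.0587
R 0.085 0.0588
```

View pics/side5.png

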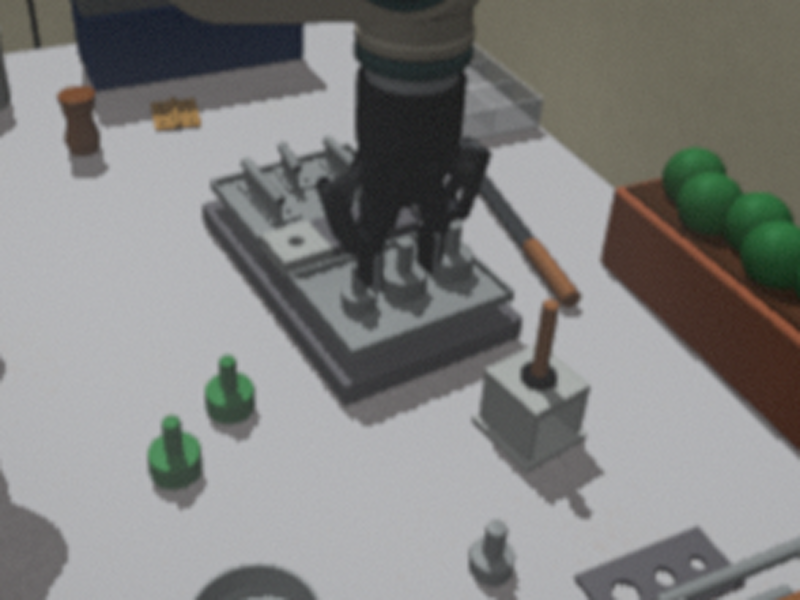

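The stylus is upright at (543,345) with its collar seated on the stand and its top at 163 mm. The leaves and weights are in place and the pans level. Handing in.

```bash
python3 -c "
from bench import ticket
print(ticket.sign_off())"
```

```text
the job is handed in; nothing more can be done
None
```

I completed the task and handed it in at about t = 39 s. Sign-off gave no verdict, so the results below are from my own last checks.

- **Scale:** All three leaves are in the left pan, balanced by two 300 g weights and one 150 g weight in the right pan. Both pan floors measured about 58–59 mm (±1.5 mm depth noise), so the pans are level.
- **Knocked leaf:** The short leaf was knocked aside while in the pan. It lies flat, about 36 mm off the pan's centre (limit 70 mm), and the pans stayed level, so I left it there.
- **Record button:** I held it down with the stylus tip for over 2.5 s at about 6–8 N, against its bottom stop. I judged this from force and height, since the button's travel can't be read directly.
- **Stylus:** It is back in its stand, upright and released, with its collar on the stand and its top about 163 mm above the table, within about 2 mm of the hole's axis.
- **Other things:** I moved nothing else on purpose, and those visible in the last picture looked unmoved. I did not measure their positions again. The gripper was clear of everything at the end.

Some side-camera depth readings on the right pan (33–45 mm) disagreed with the rest. I put these down to the weights hiding the floor, because the top and wrist cameras both showed the pans level.

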